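Unload and reload the hand-indexed dial drilling fixture

TASK

Unload the dial of the drilling fixture: turn it by pushing the spokes of its star wheel round with the side of the gripper, bring each cross-drilled boss to the open gap in the guard, lift it out and stand it upright on the floor of the grey tray. Also load every full-size (36 mm) blank from the rubber mat through the gap into an empty nest of the dial, standing down between its pins, and leave the thin blanks and everything else on the table where they are.

Things in the scene. Friction and masses are not known exactly. Their poses are not given: they have to be found in the camera images.
- dial (a joint): turning angle of the dial plate with its nests and star wheel, rad, growing anticlockwise seen from above; turns without end both ways. No notches: drag of about 0.25 N m (some 5 N at mid spoke) holds it wherever it is left
- starwheel: five-spoked star wheel on the dial's spindle, above the guard; origin at its centre, on the dial's upright axis, at the height of the spoke axes: 136 mm above the table, 76 mm above the dial's upper face. The hub is 40 mm across and reaches 19 mm higher. Axes turn with the dial
- dialplate: the aluminium dial plate with the nests' pins, 286 mm across, under the guard; origin on its axis at its upper face. Not to be shoved round by the fingers: the spokes turn it
- gap (a point): fixed point, 60 mm above the table: where a nest's centre lies when the nest stands mid-gap. Its x axis points from the gap to the dial's axis, 112 mm away. The front gap, towards the robot, is 156 mm wide (78 to each side) and reaches to 61 mm from the dial's axis. The rest of the dial is roofed by a fixed clear guard, 4 mm thick, top 110 mm above the table, 26 mm below the spoke axes
- nest1 (a point): centre of one of six nests, on the dial's upper face (60 mm above the table), 112 mm from the axis, 60 degrees apart. A nest is four round-topped 6 mm pins, 11 mm tall, on a circle of 45 mm diameter, at 45 degrees to the radial line: a 36 mm boss stands between them with 1.5 mm play, and fingers closing along the tangent pass between the pins
- nest2 (a point): centre of one of six nests, on the dial's upper face (60 mm above the table), 112 mm from the axis, 60 degrees apart. A nest is four round-topped 6 mm pins, 11 mm tall, on a circle of 45 mm diameter, at 45 degrees to the radial line: a 36 mm boss stands between them with 1.5 mm play, and fingers closing along the tangent pass between the pins
- nest3 (a point): centre of one of six nests, on the dial's upper face (60 mm above the table), 112 mm from the axis, 60 degrees apart. A nest is four round-topped 6 mm pins, 11 mm tall, on a circle of 45 mm diameter, at 45 degrees to the radial line: a 36 mm boss stands between them with 1.5 mm play, and fingers closing along the tangent pass between the pins
- nest4 (a point): centre of one of six nests, on the dial's upper face (60 mm above the table), 112 mm from the axis, 60 degrees apart. A nest is four round-topped 6 mm pins, 11 mm tall, on a circle of 45 mm diameter, at 45 degrees to the radial line: a 36 mm boss stands between them with 1.5 mm play, and fingers closing along the tangent pass between the pins
- nest5 (a point): centre of one of six nests, on the dial's upper face (60 mm above the table), 112 mm from the axis, 60 degrees apart. A nest is four round-topped 6 mm pins, 11 mm tall, on a circle of 45 mm diameter, at 45 degrees to the radial line: a 36 mm boss stands between them with 1.5 mm play, and fingers closing along the tangent pass between the pins
- nest6 (a point): centre of one of six nests, on the dial's upper face (60 mm above the table), 112 mm from the axis, 60 degrees apart. A nest is four round-topped 6 mm pins, 11 mm tall, on a circle of 45 mm diameter, at 45 degrees to the radial line: a 36 mm boss stands between them with 1.5 mm play, and fingers closing along the tangent pass between the pins
- spoke1 (a point): point on the axis of one of the five spokes of the star wheel, 50 mm from the hub's centre. A spoke is a level round bar, 12 mm thick, its rounded end 68 mm from the centre; the five spokes stand 72 degrees apart, 136 mm above the table
- drilled1: drilled boss: a turned steel cylinder, 36 mm diameter, 40 mm tall, about 0.27 kg, origin at the centre of its underside, z up along its axis; dark 9 mm cross-holes in its sides. Starts in a nest of the dial. May be absent
- drilled2: drilled boss: a turned steel cylinder, 36 mm diameter, 40 mm tall, about 0.27 kg, origin at the centre of its underside, z up along its axis; dark 9 mm cross-holes in its sides. Starts in a nest of the dial. May be absent
- drilled3: drilled boss: a turned steel cylinder, 36 mm diameter, 40 mm tall, about 0.27 kg, origin at the centre of its underside, z up along its axis; dark 9 mm cross-holes in its sides. Starts in a nest of the dial. May be absent
- drilled4: drilled boss: a turned steel cylinder, 36 mm diameter, 40 mm tall, about 0.27 kg, origin at the centre of its underside, z up along its axis; dark 9 mm cross-holes in its sides. Starts in a nest of the dial. May be absent
- blank1: full-size blank boss: a turned steel cylinder, 36 mm diameter, 40 mm tall, about 0.27 kg, origin at the centre of its underside, z up along its axis; no cross-hole. Starts standing on the rubber mat (250 x 190 x 3 mm, fixed, on the side of the fixture opposite the tray). May be absent
- blank2: full-size blank boss: a turned steel cylinder, 36 mm diameter, 40 mm tall, about 0.27 kg, origin at the centre of its underside, z up along its axis; no cross-hole. Starts standing on the rubber mat (250 x 190 x 3 mm, fixed, on the side of the fixture opposite the tray). May be absent
- thin1: thin blank for another chair: like the full-size blank and 40 mm tall but only 28 mm in diameter, standing on the mat. Stays there
- thin2: thin blank for another chair: like the full-size blank and 40 mm tall but only 28 mm in diameter, standing on the mat. Stays there
- tray: grey open tray fixed to the table, 240 mm along its x, 170 mm along its y, 32 mm high, walls and floor 5 mm thick; origin at the centre of its underside, left or right of the fixture
- marker: felt marker lying on the table; not needed, to be left alone
- tape: roll of paper tape, 60 mm across, lying flat; not needed, to be left alone
- oilcan: small brass oil tin, 40 mm across, 26 mm tall, on the mat among the blanks; not needed, to be left alone
- chuckkey: T-shaped steel chuck key, 70 mm long, 12 mm thick, lying on the mat; not needed, to be left alone
Not all that is in view belongs to the job. Leave any purple look-alike of the blank1 alone. What is shaped like the blank2 but purple is not meant.

How it is judged:
By the outcome, as a careful person would: the job done as asked, in the order asked, and still so for the second after the job is handed in, with the robot touching nothing.
Of drilled1, drilled2, drilled3, drilled4 only 3 to 4 are there at a start; the rules pass over those that are not, and their reading is None.
Of blank1, blank2 only 1 to 2 are there at a start; the rules pass over those that are not, and their reading is None.
At some moment in a run one of blank1, blank2 may be knocked a few centimetres aside while the robot is not near it.
It also fails if it takes over 210 s, if anything falls off the work surface, if the arm or the gripper's body presses on something with over 40 N, if the wrist force passes 120 N, or if a joint passes its speed limit or range.

ROBOT

A 6-joint arm with a two-finger parallel gripper is mounted at the origin on the work surface. World frame = base frame: x ahead of the robot, y to its left, z up, the work surface at z = 0. Lengths are in mm, angles in rad, forces in N, time in s.
With the tool pointing down it reaches from about 400 to 925 mm from the base axis. Payload 12.5 kg.
Tool frame: the origin (TCP) lies at the centre of the arm's flange, where the gripper is bolted on; the fingertips stand 190 mm ahead of it and the grasp point (between the pads) lies 171 mm ahead of it; z points along the fingers, y is the direction in which the jaws open and shut (so a half turn about z gives the same grasp; the last joint's range is limited). The gripper opens to 95 mm and grips with 3 to 60 N. Pads are 20 mm wide; open, the fingers measure 119 mm over their backs; the gripper's body (75 mm by 180 mm) begins 59 mm behind the grasp point.
Start: joints at [-1.257, 0.491, 1.559, -0, 1.092, -0.106], TCP at [254.755, -570.723, 404.761] pointing down, gripper open.
Joint ranges: [-3.1, 3.1], [-0.84, 2.19], [0.05, 2.79], [-1.13, 4.28], [0.06, 2.93], [-2.69, 2.69]. Speed limits (rad/s): [2.22, 2.22, 2.79, 3.14, 3.14, 3.14].

INTERFACE

Orientations are given as [roll, pitch, yaw] about the fixed x, y, z axes, in that order (R = Rz(yaw) Ry(pitch) Rx(roll)).
In Python, from cell import env, optics gives the robot as it stands.
- The arm moves only by the tool apply_moves, never from a script. Its argument "commands" is a list of rows, each a list of 7 numbers: the turn, a rotation vector about the tool's x, y, z in degrees, then the shift along the tool's x, y, z in m, then the finger opening in m, from 0 to 0.0951. A call has 1 to 5 rows; each row shifts and turns the commanded pose from where the row before left it, along the tool's axes as they then stand; what a row does not reach is not made up. A row lasts 1/12 s, in which the tool goes at most 41.7 mm and 7.16 degrees, less where a joint would pass 70% of its speed; a pose out of reach is approached as far as the arm can. A call with a gripper value outside its range is refused whole. The fingers move at their own pace and stop on an object; the grip force is fixed at half the most. Time passes only in rows, so rows that do not move let the fingers close. It gives the time, the measured TCP pose, the force and the opening at its end, in the units of the state.
- env.state(): the state, without advancing time (a new reading comes with each control period).
- optics.read_camera(name): name is "side" or "top"; returns a dict with "color" (384x512x3 uint8, red, green, blue), "fx", "fy", "cx", "cy" (pixels), "eye" and "rotation" of the camera in the world. Camera axes: x right, y up, looking along -z (the intrinsics and any distortion apply to the point x, -y, -z); pixel columns grow to the right and rows downward; lengths in mm; the calibration is good to about 2 mm. A picture is of the moment at which its call begins. There is no depth.
- env.job_done(): hands the job in, once; it reports no verdict.
The state is a dict: "t": time; "joints": joint angles; "qvel": joint speeds; "tau": joint torques, N m; "eef_pos": TCP position; "tcp_rot": TCP orientation; "ft_force": force on the tool from outside, world axes, zero at the start; "moment": the same for the moment, N m; "opening": opening from 0.0 (shut) to 1.0 (fully open).
Only numpy, scipy, OpenCV 4.12 (cv2) and the standard library are available. Lean on these libraries where they do the work, as an engineer would, in place of code of your own. Each camera call takes 0.05 s, during which the arm holds its last target. There are 200 camera calls.

## Working session

There is one attempt and no reset: what is moved stays moved. The work goes in short steps, Python scripts to look and compute and a tool call to move; the robot and the scene stay as the last step left them, time stands still between calls to the robot, and variables do not carry over. Pictures are saved under pics/ and viewed, about 12 in all and at most 16, crops included, and the job is handed in when it is done.

Besides the shell and the picture viewer there is one more tool, called after "Emit:" as a command line: name --pt "numbers of a row" for each row, then --argument value for the rest. apply_moves: Moves the arm, as the interface text tells. Its arguments: {"type":"object","properties":{"commands":{"type":"array","items":{"type":"array","items":{"type":"number"}}}},"required":["commands"]}

```bash
ls; mkdir -p pics; cat > h.py <<'E'
import numpy as np, cv2
from cell import env, optics
def snap(name,fn=None,crop=None,scale=1):
    c=optics.read_camera(name); im=c["color"][:,:,::-1].copy()
    if crop: u0,v0,u1,v1=crop; im=im[v0:v1,u0:u1]
    if scale!=1: im=cv2.resize(im,None,fx=scale,fy=scale,interpolation=cv2.INTER_CUBIC)
    if fn: cv2.imwrite("pics/"+fn,im)
    return c
def ray(c,u,v):
    d=np.array([(u-c["cx"])/c["fx"],-(v-c["cy"])/c["fy"],-1.]); return np.array(c["rotation"])@d
def pix2w(c,u,v,z):
    d=ray(c,u,v); e=np.array(c["eye"]); return e+d*(z-e[2])/d[2]
def w2pix(c,p):
    q=np.array(c["rotation"]).T@(np.array(p,float)-np.array(c["eye"])); return np.array([c["cx"]+c["fx"]*q[0]/-q[2], c["cy"]-c["fy"]*q[1]/-q[2]])
E
python3 - <<'E'
from h import *
for n in("top","side"):
    c=snap(n,n+"0.png",scale=1.55); print(n,{k:np.round(v,4).tolist() for k,v in c.items() if k!="color"})
    print(c.keys())
print(env.state())
E
```

```text
pics
top {'fx': 389.0592, 'fy': 389.0592, 'cx': 253.6875, 'cy': 193.7335, 'eye': [306.7262, -51.0188, 1385.27], 'rotation': [0.1579, -0.0106, -1.5546]}
dict_keys(['color', 'fx', 'fy', 'cx', 'cy', 'eye', 'rotation'])
side {'fx': 375.4684, 'fy': 375.4684, 'cx': 254.7734, 'cy': 196.3859, 'eye': [508.8595, -698.0485, 927.9345], 'rotation': [0.6785, -0.0106, 0.0029]}
dict_keys(['color', 'fx', 'fy', 'cx', 'cy', 'eye', 'rotation'])
{'t': 0.1, 'joints': array([-1.25661611e+00,  4.91518407e-01,  1.55936474e+00,  2.51914797e-05,
        1.09168072e+00, -1.05586067e-01]), 'qvel': array([-0.00099425, -0.00143208, -0.00122253,  0.00186251,  0.0019011 ,
        0.00054493]), 'tau': array([ 2.82657114e-03, -6.13622189e+01, -2.58606166e+01,  6.93492615e-02,
        4.70207131e-02, -2.08903043e-05]), 'eef_pos': array([ 254.74304395, -570.71353021,  404.21639092]), 'tcp_rot': array([-3.14062920e+00, -1.24575294e-04,  4.19754604e-01]), 'ft_force': array([-0.60964482, -0.42811996,  0.39413435]), 'moment': array([ 0.01574961, -0.0032478 , -0.02112739]), 'opening': 1.000108536072592}
```

View images.

```bash
sed -i 's/np.array(c\["rotation"\])/R(c)/g' h.py; cat >> h.py <<'E'
from scipy.spatial.transform import Rotation
def R(c): return Rotation.from_euler("xyz",c["rotation"]).as_matrix()
E
```

```text
(no output)
```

View pics/top0.png

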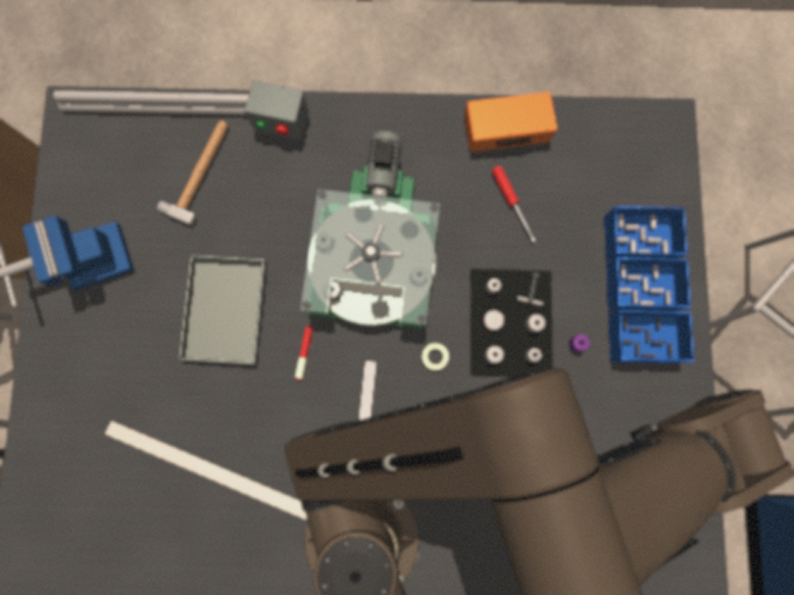

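View pics/side0.png

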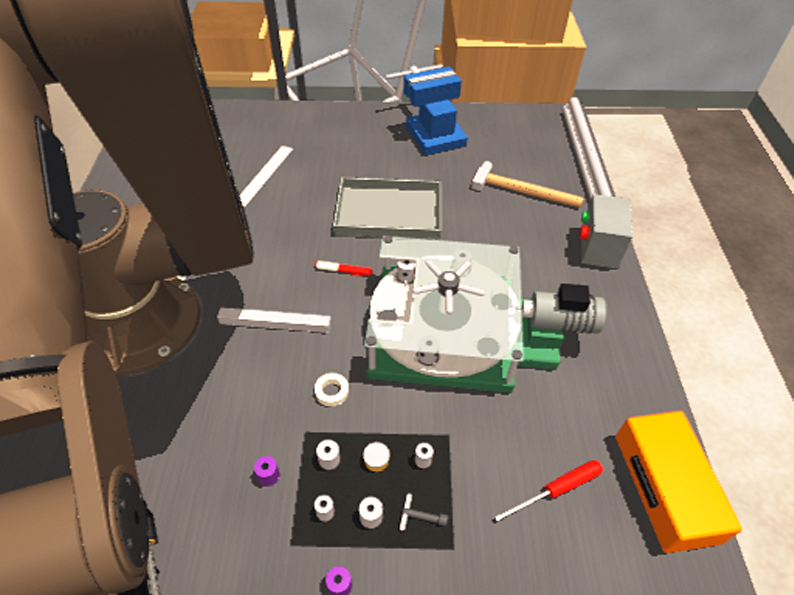

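```bash
python3 - <<'E'
from h import *
a=snap("side","a.png",(225,145,355,260),5)
b=snap("top","b.png",(185,110,300,220),5)
E
```

```text
(no output)
```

View pics/a.png

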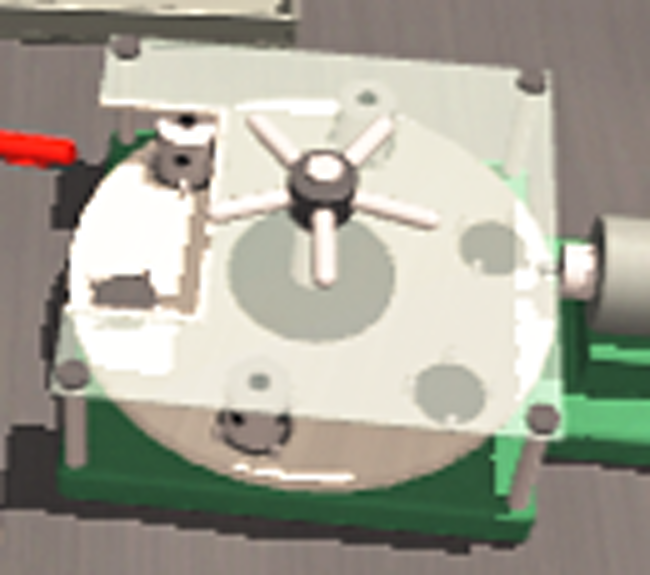

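View pics/b.png

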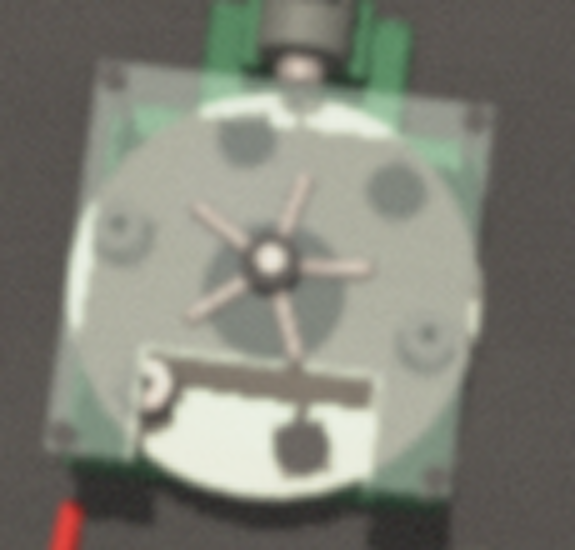

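```bash
python3 - <<'E'
from h import *
T=optics.read_camera("top");S=optics.read_camera("side")
tb=lambda u,v,z:pix2w(T,185+(u-2)/5,110+(v-2)/5,z)
sa=lambda u,v,z:pix2w(S,225+(u-2)/5,145+(v-2)/5,z)
print("hub",tb(270,258,155),sa(323,163,155))
print("spokes T",[tb(*p,136)[:2].round(1).tolist() for p in [(303,180),(370,267),(297,360),(192,318),(198,210)]])
print("spokes S",[sa(*p,136)[:2].round(1).tolist() for p in [(255,122),(388,124),(435,221),(323,280),(216,214)]])
print("posts T",[tb(*p,112)[:2].round(1).tolist() for p in [(115,75),(478,120),(62,437),(435,478)]])
print("posts S",[sa(*p,112)[:2].round(1).tolist() for p in [(127,44),(531,80),(72,372),(544,418)]])
print("gap T",[tb(*p,110)[:2].round(1).tolist() for p in [(145,345),(380,377),(375,460)]])
print("nests T",[tb(*p,60)[:2].round(1).tolist() for p in [(302,447),(397,190),(247,140)]])
print("boss T",[tb(*p,100)[:2].round(1).tolist() for p in [(154,383),(428,332),(122,228)]])
print("nests S",[sa(*p,60)[:2].round(1).tolist() for p in [(490,247),(449,393)]])
print("boss S",[sa(*p,100)[:2].round(1).tolist() for p in [(187,123),(260,382),(369,98)]])
s0=lambda u,v,z:pix2w(S,(u+.5)/1.55-.5,(v+.5)/1.55-.5,z)[:2].round(1).tolist()
t0=lambda u,v,z:pix2w(T,(u+.5)/1.55-.5,(v+.5)/1.55-.5,z)[:2].round(1).tolist()
print("blank S",s0(328,449,43),s0(370,504,43),"thin",s0(424,449,43),s0(323,501,43),"can",s0(376,451,29))
print("blank T",t0(494,354,43),t0(537,322,43),"thin",t0(535,354,43),t0(494,285,43),"can",t0(494,320,29))
print("tray T",[t0(*p,32) for p in [(192,257),(265,260),(183,362),(256,364)]])
print("tray S",[s0(*p,32) for p in [(342,179),(440,182),(334,226),(439,233)]])
print(t0(435,356,15),t0(300,375,5),t0(305,330,5))
E
```

```text
hub [608.75909301 -10.27233982 155.        ] [610.08771284  -5.75863872 155.        ]
spokes T [[666.9, -30.3], [608.6, -75.6], [545.4, -28.8], [572.1, 40.5], [645.1, 38.7]]
spokes S [[575.1, 42.4], [651.7, 41.9], [672.1, -30.9], [608.0, -73.1], [551.3, -27.3]]
posts T [[745.2, 99.5], [718.3, -148.1], [495.4, 125.8], [472.4, -121.0]]
posts S [[500.4, 129.4], [745.7, 101.8], [473.8, -118.0], [721.9, -144.9]]
gap T [[558.7, 73.3], [539.8, -83.9], [483.9, -81.3]]
nests T [[499.0, -32.1], [682.8, -95.3], [717.2, 11.0]]
boss T [[534.8, 67.4], [573.1, -116.1], [641.3, 92.4]]
nests S [[718.9, 13.2], [684.0, -93.3]]
boss S [[537.1, 74.8], [574.7, -115.0], [648.3, 97.0]]
blank S [407.8, -287.2] [478.8, -376.7] thin [564.0, -286.0] [406.6, -372.6] can [485.5, -283.6]
blank T [404.2, -287.6] [477.6, -385.1] thin [405.7, -379.1] [560.4, -289.1] can [482.3, -290.8]
tray T [[615.2, 401.2], [611.2, 234.0], [375.4, 404.7], [373.7, 242.3]]
tray S [[388.0, 408.7], [622.1, 401.3], [380.0, 246.6], [612.0, 227.7]]
[399.4, -158.3] [351.9, 147.2] [454.6, 139.9]
```

Emit:
apply_moves --pt "0 0 6 0 0 0 0" --pt "0 0 6 0 0 0 0" --pt "0 0 6 0 0 0 0" --pt "0 0 6.05 0 0 0 0" --pt "0 0 0 0 0 0 0"

```text
t: 0.72
eef_pos: [254.8, -570.7, 404.7]
tcp_rot: [3.142, -0.0, -0.005]
ft_force: [0.2, -0.2, 0.2]
opening: 0.707
```

Emit:
apply_moves --pt "0 0 0 0.0178 -0.0306 0 0" --pt "0 0 0 0.0178 -0.0306 0 0" --pt "0 0 0 0.0178 -0.0306 0 0" --pt "0 0 0 0.0178 -0.0306 0 0" --pt "0 0 0 0.0178 -0.0306 0 0"

```text
t: 1.13
eef_pos: [344.2, -416.2, 404.8]
tcp_rot: [3.141, -0.0, 0.004]
ft_force: [0.9, -0.1, 0.3]
opening: 0.355
```

Emit:
apply_moves --pt "0 0 0 0.0178 -0.0306 0 0" --pt "0 0 0 0.0178 -0.0306 0 0" --pt "0 0 0 0.0178 -0.0306 0 0" --pt "0 0 0 0.0178 -0.0306 0 0" --pt "0 0 0 0.0178 -0.0306 0 0"

```text
t: 1.55
eef_pos: [433.3, -263.1, 404.9]
tcp_rot: [3.141, -0.0, 0.004]
ft_force: [0.6, -0.2, 0.1]
opening: 0.021
```

Emit:
apply_moves --pt "0 0 0 0.0178 -0.0306 0 0" --pt "0 0 0 0.0178 -0.0306 0 0" --pt "0 0 0 0.0178 -0.0306 0 0" --pt "0 0 0 0.0178 -0.0306 0 0" --pt "0 0 0 0.0178 -0.0306 0 0"

```text
t: 1.97
eef_pos: [522.3, -110.0, 404.9]
tcp_rot: [3.141, -0.0, 0.004]
ft_force: [-0.2, -0.2, -0.6]
opening: 0.004
```

Emit:
apply_moves --pt "0 0 0 0.0178 -0.0306 0 0" --pt "0 0 0 0.0178 -0.0306 0 0" --pt "0 0 0 0.0178 -0.0306 0 0" --pt "0 0 0 0.0178 -0.0306 0 0" --pt "0 0 0 0.0178 -0.0306 0 0"

```text
t: 2.38
eef_pos: [611.3, 43.1, 404.8]
tcp_rot: [3.141, -0.0, 0.004]
ft_force: [1.1, -1.1, 0.4]
opening: 0.004
```

Emit:
apply_moves --pt "0 0 0 0 0 0 0" --pt "0 0 0 0 0 0 0" --pt "0 0 0 0 0 0 0"

```text
t: 2.63
eef_pos: [610.5, 41.2, 404.5]
tcp_rot: [3.141, 0.001, 0.003]
ft_force: [0.3, 0.1, 0.9]
opening: 0.005
```

Emit:
apply_moves --pt "0 0 0 0 0 0.03 0" --pt "0 0 0 0 0 0.03 0" --pt "0 0 0 0 0 0.03 0" --pt "0 0 0 -0.0051 0.0002 0 0" --pt "0 0 0 -0.0051 0.0003 0 0"

```text
t: 3.05
eef_pos: [600.0, 39.7, 314.3]
tcp_rot: [3.142, 0.003, -0.0]
ft_force: [0.2, -0.1, 0.9]
opening: 0.001
```

Emit:
apply_moves --pt "0 0 0 -0.0042 0.0009 0 0" --pt "0 0 0 -0.0042 0.0013 0 0" --pt "0 0 0 -0.004 0.0017 0 0" --pt "0 0 0 -0.0039 0.002 0 0" --pt "0 0 0 -0.0036 0.0024 0 0"

```text
t: 3.47
eef_pos: [581.0, 32.2, 317.9]
tcp_rot: [3.141, -0.007, 0.0]
ft_force: [5.3, 2.7, 0.7]
opening: 0.012
```

Emit:
apply_moves --pt "0 0 0 -0.0035 0.0026 0 0" --pt "0 0 0 -0.0031 0.003 0 0" --pt "0 0 0 -0.0021 0.0021 0 0" --pt "0 0 0 -0.001 0.0011 0 0" --pt "0 0 0 -0.001 0.0012 0 0"

```text
t: 3.88
eef_pos: [570.1, 22.3, 316.8]
tcp_rot: [-3.142, -0.004, -0.0]
ft_force: [4.0, 4.0, 7.1]
opening: 0.001
```

Emit:
apply_moves --pt "0 0 0 -0.001 0.0013 0 0" --pt "0 0 0 0 0 0 0" --pt "0 0 0 0 0 0 0"

```text
t: 4.13
eef_pos: [568.8, 21.2, 315.5]
tcp_rot: [3.142, -0.001, -0.0]
ft_force: [1.7, 2.6, 1.7]
opening: 0.002
```

```bash
python3 - <<'E'
from h import *
snap("side","c.png",(225,145,355,260),5)
E
```

```text
(no output)
```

View pics/c.png

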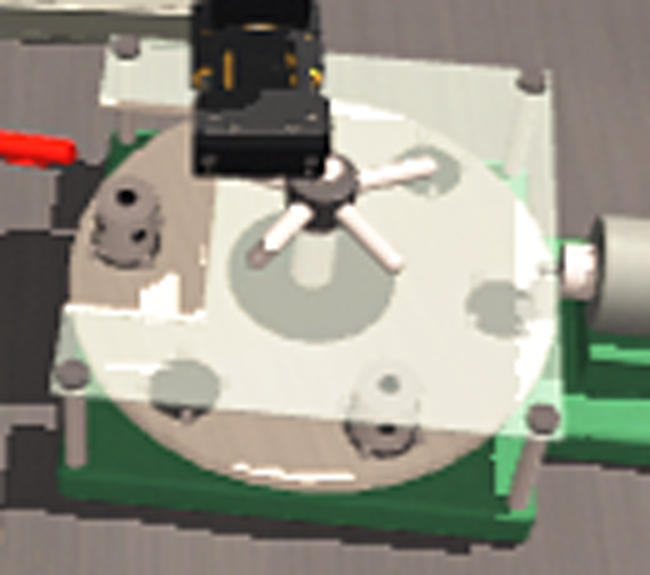

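```bash
python3 - <<'E'
from h import *
S=optics.read_camera("side")
sa=lambda u,v,z:pix2w(S,225+(u-2)/5,145+(v-2)/5,z)[:2]
ax=np.array([609,-8.5])
def f(n,u,v,z):
    p=sa(u,v,z);d=p-ax;print(n,p.round(1),np.hypot(*d).round(1),np.degrees(np.arctan2(d[1],d[0])).round(1))
f("A",127,197,100);f("B",390,384,100);f("E",499,306,60);f("E",185,388,60);f("E",432,170,60)
f("sp",430,163,136);f("sp",395,265,136);f("sp",258,259,136)
E
```

```text
A [501.6  15.6] 110.0 167.4
B [ 644.7 -115.6] 112.9 -71.6
E [719.3 -31.3] 112.6 -11.7
E [535.5 -91.4] 110.8 -131.6
E [689.7  74.4] 115.7 45.7
sp [673.3  12. ] 67.4 17.7
sp [647.6 -62.3] 66.2 -54.4
sp [573.5 -59. ] 61.7 -125.1
```

Emit:
apply_moves --pt "0 0 0 0.002 -0.003 0 0" --pt "0 0 0 0 0 -0.035 0.0" --pt "0 0 0 -0.03 0 -0.01 0.07" --pt "0 0 0 -0.03 0.002 0 0.07" --pt "0 0 0 -0.0115 0.0075 0 0.07"

```text
t: 4.65
eef_pos: [496.5, 15.4, 359.9]
tcp_rot: [3.141, 0.002, 0.001]
ft_force: [0.7, 0.3, 0.5]
opening: 0.159
```

Emit:
apply_moves --pt "0 0 0 0 0 0 0.07" --pt "0 0 0 0 0 0 0.07" --pt "0 0 0 0 0 0 0.07" --pt "0 0 0 0 0 0 0.07" --pt "0 0 0 0 0 0 0.07"

```text
t: 5.07
eef_pos: [500.1, 14.8, 359.3]
tcp_rot: [3.142, 0.0, 0.0]
ft_force: [0.8, -0.0, 0.4]
opening: 0.506
```

Emit:
apply_moves --pt "0 0 0 0 0 0 0.07" --pt "0 0 0 0 0 0 0.07" --pt "0 0 0 0 0 0.032 0.07" --pt "0 0 0 0 0 0.032 0.07" --pt "0 0 0 0 0 0.022 0.07"

```text
t: 5.48
eef_pos: [499.1, 14.8, 271.9]
tcp_rot: [3.142, 0.001, 0.0]
ft_force: [-0.1, 0.4, -1.0]
opening: 0.733
```

Emit:
apply_moves --pt "0 0 0 0 0 0.01 0.07" --pt "0 0 0 0 0 0 0.025" --pt "0 0 0 0 0 0 0.025" --pt "0 0 0 0 0 0 0.025" --pt "0 0 0 0 0 0 0.025"

```text
t: 5.9
eef_pos: [499.7, 14.7, 265.0]
tcp_rot: [3.141, -0.002, 0.0]
ft_force: [0.1, 0.3, -0.1]
opening: 0.513
```

Emit:
apply_moves --pt "0 0 0 0 0 0 0.025" --pt "0 0 0 0 0 0 0.025" --pt "0 0 0 0 0 0 0.025" --pt "0 0 0 0 0 0 0.025"

```text
t: 6.23
eef_pos: [499.5, 14.7, 264.5]
tcp_rot: [3.141, -0.001, 0.0]
ft_force: [-0.5, -0.6, 7.8]
opening: 0.376
```

Emit:
apply_moves --pt "0 0 0 0 0 -0.016 0.025" --pt "0 0 0 0 0 -0.035 0.025" --pt "0 0 0 0 0 -0.035 0.025" --pt "0 0 0 0.0075 -0.03 0 0.025" --pt "0 0 0 0.0075 -0.038 0 0.025"

```text
t: 6.65
eef_pos: [514.6, 81.9, 352.0]
tcp_rot: [3.141, -0.004, -0.004]
ft_force: [1.2, 0.4, -2.1]
opening: 0.371
```

Emit:
apply_moves --pt "0 0 0 0.0075 -0.038 0 0.025" --pt "0 0 0 0.0075 -0.038 0 0.025" --pt "0 0 0 0.0075 -0.038 0 0.025" --pt "0 0 0 0.0075 -0.038 0 0.025" --pt "0 0 0 0.0075 -0.038 0 0.025"

```text
t: 7.07
eef_pos: [551.7, 274.7, 349.7]
tcp_rot: [3.141, 0.0, 0.0]
ft_force: [1.3, -0.8, -2.2]
opening: 0.375
```

Emit:
apply_moves --pt "0 0 0 0.0075 -0.038 0 0.025" --pt "0 0 0 0 -0.009 0 0.025" --pt "0 0 0 0 0 0.04 0.025" --pt "0 0 0 0 0 0.04 0.025" --pt "0 0 0 0 0 0.03 0.025"

```text
t: 7.48
eef_pos: [558.5, 319.7, 237.2]
tcp_rot: [3.141, 0.002, 0.001]
ft_force: [-0.4, 0.5, -2.5]
opening: 0.371
```

Emit:
apply_moves --pt "0 0 0 0 0 0.018 0.025" --pt "0 0 0 0 0 0 0.025" --pt "0 0 0 0 0 0 0.025"

```text
t: 7.73
eef_pos: [559.4, 319.6, 221.2]
tcp_rot: [3.141, 0.002, 0.0]
ft_force: [0.3, -0.1, -2.3]
opening: 0.375
```

Emit:
apply_moves --pt "0 0 0 0 0 0.008 0.025" --pt "0 0 0 0 0 0.002 0.025" --pt "0 0 0 0 0 0.001 0.025" --pt "0 0 0 0 0 0.001 0.025" --pt "0 0 0 0 0 0 0.025"

```text
t: 8.15
eef_pos: [559.5, 319.7, 210.2]
tcp_rot: [-3.141, -0.001, 0.0]
ft_force: [0.2, 0.3, -2.2]
opening: 0.375
```

Emit:
apply_moves --pt "0 0 0 0 0 0.0008 0.025" --pt "0 0 0 0 0 0 0.065" --pt "0 0 0 0 0 0 0.065" --pt "0 0 0 0 0 0 0.065" --pt "0 0 0 0 0 0 0.065"

```text
t: 8.57
eef_pos: [559.5, 319.7, 209.0]
tcp_rot: [-3.142, -0.0, 0.0]
ft_force: [1.0, -0.8, 0.4]
opening: 0.598
```

Emit:
apply_moves --pt "0 0 0 0 0 -0.01 0.065" --pt "0 0 0 0 0 -0.03 0.065" --pt "0 0 0 0 0 -0.035 0.0" --pt "0 0 0 0 0 -0.035 0.0" --pt "0 0 0 0 0 -0.03 0.0"

```text
t: 8.98
eef_pos: [559.3, 319.6, 352.0]
tcp_rot: [-3.141, -0.001, 0.0]
ft_force: [0.0, -0.3, -0.2]
opening: 0.529
```

Emit:
apply_moves --pt "0 0 0 0.0096 0.0358 0 0" --pt "0 0 0 0.0096 0.0358 0 0" --pt "0 0 0 0.0096 0.0358 0 0" --pt "0 0 0 0.0096 0.0358 0 0" --pt "0 0 0 0.0096 0.0358 0 0"

```text
t: 9.4
eef_pos: [607.4, 139.1, 350.0]
tcp_rot: [-3.142, -0.001, 0.0]
ft_force: [0.2, -0.0, 1.1]
opening: 0.177
```

Emit:
apply_moves --pt "0 0 0 0.0096 0.0358 0 0" --pt "0 0 0 0.0096 0.0358 0 0" --pt "0 0 0 0.0096 0.0358 0 0" --pt "0 0 0 0 0 0 0" --pt "0 0 0 0 0 0 0"

```text
t: 9.82
eef_pos: [636.4, 31.4, 349.4]
tcp_rot: [3.142, -0.0, -0.003]
ft_force: [0.9, 0.7, -0.2]
opening: 0.002
```

```bash
python3 - <<'E'
from h import *
snap("side","d.png",(180,90,355,260),4)
print(env.state()['eef_pos'])
E
```

```text
[636.1229383   32.7719072  349.39339669]
```

View pics/d.png

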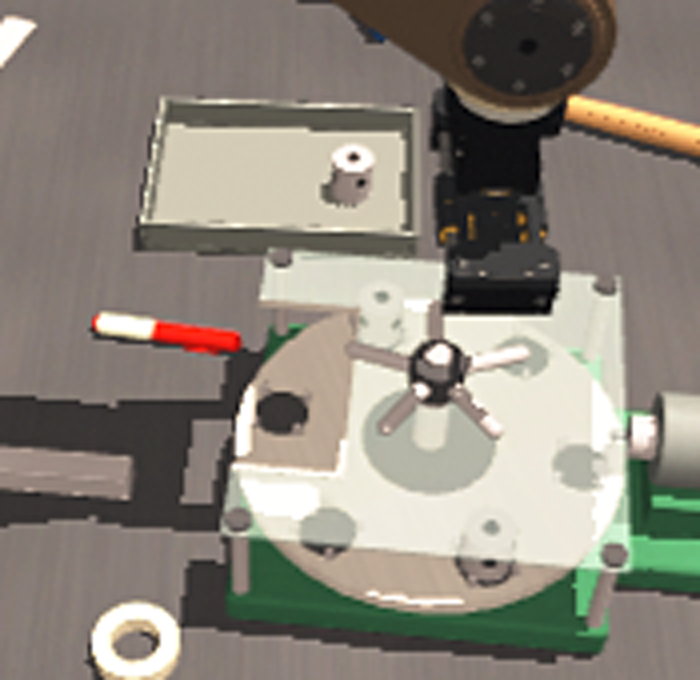

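Emit:
apply_moves --pt "0 0 0 0 0 0.02 0" --pt "0 0 0 0 0 0.015 0" --pt "0 0 0 -0.0038 -0.0022 0 0" --pt "0 0 0 -0.0039 -0.0019 0 0" --pt "0 0 0 -0.0041 -0.0015 0 0"

```text
t: 10.28
eef_pos: [624.8, 39.9, 314.9]
tcp_rot: [3.141, -0.004, 0.001]
ft_force: [8.4, -1.8, -5.2]
opening: -0.001
```

Emit:
apply_moves --pt "0 0 0 -0.0042 -0.0012 0 0" --pt "0 0 0 -0.0043 -0.0008 0 0" --pt "0 0 0 -0.0043 -0.0004 0 0" --pt "0 0 0 -0.0044 0 0 0" --pt "0 0 0 -0.0043 0.0003 0 0"

```text
t: 10.7
eef_pos: [603.3, 41.7, 316.0]
tcp_rot: [3.141, -0.006, 0.001]
ft_force: [6.8, -1.4, 0.6]
opening: 0.003
```

Emit:
apply_moves --pt "0 0 0 -0.0043 0.0007 0 0" --pt "0 0 0 -0.0042 0.0011 0 0" --pt "0 0 0 -0.0041 0.0015 0 0" --pt "0 0 0 -0.004 0.0018 0 0" --pt "0 0 0 -0.0038 0.0021 0 0"

```text
t: 11.12
eef_pos: [582.9, 34.7, 316.2]
tcp_rot: [3.142, -0.006, 0.001]
ft_force: [6.9, 1.7, 2.4]
opening: 0.006
```

Emit:
apply_moves --pt "0 0 0 -0.0036 0.0025 0 0" --pt "0 0 0 -0.0034 0.0028 0 0" --pt "0 0 0 -0.0014 0.0013 0 0" --pt "0 0 0 -0.001 0.001 0 0" --pt "0 0 0 -0.0008 0.0008 0 0"

```text
t: 11.53
eef_pos: [572.5, 26.0, 315.2]
tcp_rot: [-3.141, -0.003, 0.0]
ft_force: [2.9, 3.7, 4.6]
opening: 0.006
```

Emit:
apply_moves --pt "0 0 0 0 0 0 0" --pt "0 0 0 0 0 0 0" --pt "0 0 0 0 0 0 0"

```text
t: 11.78
eef_pos: [572.4, 25.7, 314.2]
tcp_rot: [-3.141, -0.0, 0.0]
ft_force: [1.9, 4.0, 5.0]
opening: 0.004
```

```bash
python3 - <<'E'
from h import *
snap("side","e.png",(225,145,355,260),5)
E
```

```text
(no output)
```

View pics/e.png

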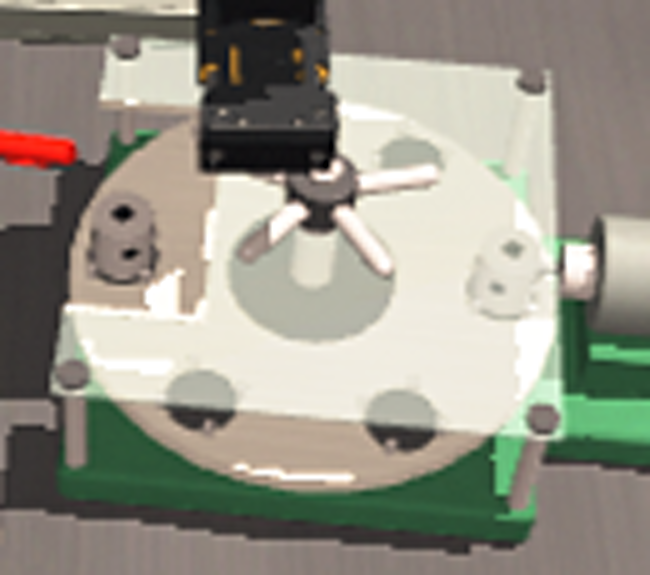

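Emit:
apply_moves --pt "0 0 0 0.002 -0.003 0 0" --pt "0 0 0 0 0 -0.035 0.07" --pt "0 0 0 -0.03 0.005 -0.01 0.07" --pt "0 0 0 -0.03 0.01 0 0.07" --pt "0 0 0 -0.017 0.0105 0 0.07"

```text
t: 12.25
eef_pos: [494.8, 3.0, 358.8]
tcp_rot: [3.141, 0.002, 0.001]
ft_force: [1.0, -0.5, 0.7]
opening: 0.23
```

Emit:
apply_moves --pt "0 0 0 0 0 0 0.07" --pt "0 0 0 0 0 0 0.07" --pt "0 0 0 0 0 0 0.07" --pt "0 0 0 0 0 0 0.07" --pt "0 0 0 0 0 0 0.07"

```text
t: 12.67
eef_pos: [497.9, 3.1, 358.5]
tcp_rot: [3.142, 0.001, 0.0]
ft_force: [0.5, 0.2, 0.2]
opening: 0.578
```

Emit:
apply_moves --pt "0 0 0 0 0 0 0.07" --pt "0 0 0 0 0 0.03 0.07" --pt "0 0 0 0 0 0.03 0.07" --pt "0 0 0 0 0 0.025 0.07" --pt "0 0 0 0 0 0.01 0.07"

```text
t: 13.08
eef_pos: [497.0, 3.0, 261.2]
tcp_rot: [-3.141, 0.004, 0.0]
ft_force: [-1.1, -0.0, -0.1]
opening: 0.731
```

Emit:
apply_moves --pt "0 0 0 0 0 0 0.025" --pt "0 0 0 0 0 0 0.025" --pt "0 0 0 0 0 0 0.025" --pt "0 0 0 0 0 0 0.025" --pt "0 0 0 0 0 0 0.025"

```text
t: 13.5
eef_pos: [497.5, 2.9, 265.0]
tcp_rot: [3.141, -0.002, 0.0]
ft_force: [0.2, -0.7, -0.6]
opening: 0.443
```

Emit:
apply_moves --pt "0 0 0 0 0 0 0.025" --pt "0 0 0 0 0 0 0.025" --pt "0 0 0 0 0 0 0.025" --pt "0 0 0 0 0 0 0.025"

```text
t: 13.83
eef_pos: [497.5, 2.8, 264.8]
tcp_rot: [3.141, -0.002, 0.0]
ft_force: [-1.1, -0.0, 6.9]
opening: 0.369
```

Emit:
apply_moves --pt "0 0 0 0 0 -0.016 0.025" --pt "0 0 0 0 0 -0.035 0.025" --pt "0 0 0 0 0 -0.035 0.025" --pt "0 0 0 0 -0.035 0 0.025" --pt "0 0 0 0 -0.04 0 0.025"

```text
t: 14.25
eef_pos: [497.4, 77.3, 352.0]
tcp_rot: [3.141, -0.004, -0.004]
ft_force: [0.7, 0.4, -4.9]
opening: 0.373
```

Emit:
apply_moves --pt "0 0 0 0 -0.04 0 0.025" --pt "0 0 0 0 -0.04 0 0.025" --pt "0 0 0 0 -0.04 0 0.025" --pt "0 0 0 0 -0.04 0 0.025" --pt "0 0 0 0 -0.04 0 0.025"

```text
t: 14.67
eef_pos: [496.7, 279.9, 349.9]
tcp_rot: [3.141, 0.0, 0.0]
ft_force: [0.6, -0.4, -3.4]
opening: 0.371
```

Emit:
apply_moves --pt "0 0 0 0 -0.041 0 0.025" --pt "0 0 0 0 0 0.03 0.025" --pt "0 0 0 0 0 0.04 0.025" --pt "0 0 0 0 0 0.04 0.025" --pt "0 0 0 0 0 0.02 0.025"

```text
t: 15.08
eef_pos: [496.1, 318.7, 215.8]
tcp_rot: [3.139, 0.004, 0.001]
ft_force: [-0.4, -0.8, -3.6]
opening: 0.369
```

Emit:
apply_moves --pt "0 0 0 0 0 0.008 0.025" --pt "0 0 0 0 0 0.0015 0.025" --pt "0 0 0 0 0 0.0005 0.025" --pt "0 0 0 0 0 0 0.025" --pt "0 0 0 0 0 0 0.025"

```text
t: 15.5
eef_pos: [497.5, 319.0, 210.8]
tcp_rot: [-3.141, -0.001, 0.0]
ft_force: [0.3, 0.6, -3.3]
opening: 0.373
```

```bash
cat >> h.py <<'E'
def arc(x0,y0,phis,r=50,ax=(609,-8.5)):
    p=np.array([x0,y0]);out=[]
    for f in phis:
        q=np.array(ax)+r*np.array([np.cos(np.radians(f)),np.sin(np.radians(f))]);d=(q-p)*[1,-1]/1000
        d=d.round(4);out.append(d.tolist());p=p+d*[1,-1]*1000
    return out
E
python3 - <<'E'
from h import *
ph=list(-24.5+5*np.arange(0,7))+list(5.5+7.5*np.arange(1,20))+[153,158,163,167,170,172,173]
for i,o in zip(ph,arc(497.5,319,ph)): print(i,o)
E
```

```text
-24.5 [0.157, 0.3482]
-19.5 [0.0016, -0.004]
-14.5 [0.0013, -0.0042]
-9.5 [0.0009, -0.0042]
-4.5 [0.0005, -0.0044]
0.5 [0.0002, -0.0043]
5.5 [-0.0002, -0.0044]
13.0 [-0.0011, -0.0064]
20.5 [-0.0019, -0.0063]
28.0 [-0.0027, -0.006]
35.5 [-0.0034, -0.0055]
43.0 [-0.0041, -0.0051]
50.5 [-0.0048, -0.0045]
58.0 [-0.0053, -0.0038]
65.5 [-0.0058, -0.0031]
73.0 [-0.0061, -0.0023]
80.5 [-0.0063, -0.0015]
88.0 [-0.0066, -0.0007]
95.5 [-0.0065, 0.0002]
103.0 [-0.0064, 0.0011]
110.5 [-0.0063, 0.0019]
118.0 [-0.006, 0.0027]
125.5 [-0.0055, 0.0034]
133.0 [-0.0051, 0.0041]
140.5 [-0.0045, 0.0048]
148.0 [-0.0038, 0.0053]
153 [-0.0022, 0.0038]
158 [-0.0018, 0.004]
163 [-0.0014, 0.0041]
167 [-0.0009, 0.0034]
170 [-0.0005, 0.0025]
172 [-0.0003, 0.0017]
173 [-0.0001, 0.0009]
```

Emit:
apply_moves --pt "0 0 0 0 0 0.001 0.025" --pt "0 0 0 0 0 0 0.065" --pt "0 0 0 0 0 0 0.065" --pt "0 0 0 0 0 0 0.065" --pt "0 0 0 0 0 0 0.065"

```text
t: 15.92
eef_pos: [497.4, 318.9, 209.2]
tcp_rot: [-3.141, -0.001, 0.0]
ft_force: [-0.2, 0.4, 0.6]
opening: 0.593
```

Emit:
apply_moves --pt "0 0 0 0 0 -0.015 0.065" --pt "0 0 0 0 0 -0.035 0.065" --pt "0 0 0 0 0 -0.04 0.0" --pt "0 0 0 0 0 -0.04 0.0" --pt "0 0 0 0 0 -0.03 0.0"

```text
t: 16.33
eef_pos: [497.2, 318.9, 372.2]
tcp_rot: [-3.141, -0.002, 0.0]
ft_force: [0.8, -0.9, 0.4]
opening: 0.531
```

Emit:
apply_moves --pt "0 0 0 0.0157 0.0348 0 0" --pt "0 0 0 0.0157 0.0348 0 0" --pt "0 0 0 0.0157 0.0348 0 0" --pt "0 0 0 0.0157 0.0348 0 0" --pt "0 0 0 0.0157 0.0348 0 0"

```text
t: 16.75
eef_pos: [576.2, 143.2, 369.3]
tcp_rot: [-3.142, -0.001, 0.0]
ft_force: [0.7, 1.0, -0.4]
opening: 0.181
```

Emit:
apply_moves --pt "0 0 0 0.0157 0.0348 0 0" --pt "0 0 0 0.0157 0.0348 0 0" --pt "0 0 0 0.0157 0.0348 0 0" --pt "0 0 0 0.0157 0.0348 0 0" --pt "0 0 0 0.0157 0.0348 0 0"

```text
t: 17.17
eef_pos: [654.8, -31.0, 369.1]
tcp_rot: [3.141, -0.0, -0.0]
ft_force: [1.7, 1.2, 0.6]
opening: 0.004
```

Emit:
apply_moves --pt "0 0 0 0 0 0 0" --pt "0 0 0 0 0 0 0" --pt "0 0 0 0 0 0 0"

```text
t: 17.42
eef_pos: [654.1, -28.9, 368.7]
tcp_rot: [-3.141, 0.001, -0.0]
ft_force: [-0.6, 0.3, 0.1]
opening: 0.005
```

Emit:
apply_moves --pt "0 0 0 0 0 0.03 0" --pt "0 0 0 0 0 0.023 0" --pt "0 0 0 0.0016 -0.004 0 0" --pt "0 0 0 0.0013 -0.0042 0 0" --pt "0 0 0 0.0009 -0.0042 0 0"

```text
t: 17.83
eef_pos: [658.5, -15.4, 317.4]
tcp_rot: [3.141, -0.002, 0.001]
ft_force: [-0.2, 0.6, -0.1]
opening: 0.003
```

Emit:
apply_moves --pt "0 0 0 0.0005 -0.0044 0 0" --pt "0 0 0 0.0002 -0.0043 0 0" --pt "0 0 0 -0.0002 -0.0044 0 0" --pt "0 0 0 -0.0011 -0.0064 0 0" --pt "0 0 0 -0.0019 -0.0063 0 0"

```text
t: 18.25
eef_pos: [656.0, 8.8, 318.0]
tcp_rot: [3.139, -0.003, 0.001]
ft_force: [1.4, -8.1, 1.6]
opening: 0.002
```

Emit:
apply_moves --pt "0 0 0 -0.0027 -0.006 0 0" --pt "0 0 0 -0.0034 -0.0055 0 0" --pt "0 0 0 -0.0041 -0.0051 0 0" --pt "0 0 0 -0.0048 -0.0045 0 0" --pt "0 0 0 -0.0053 -0.0038 0 0"

```text
t: 18.67
eef_pos: [635.9, 34.3, 318.4]
tcp_rot: [3.14, -0.006, 0.001]
ft_force: [4.3, -4.7, 1.0]
opening: 0.006
```

Emit:
apply_moves --pt "0 0 0 -0.0058 -0.0031 0 0" --pt "0 0 0 -0.0061 -0.0023 0 0" --pt "0 0 0 -0.0063 -0.0015 0 0" --pt "0 0 0 -0.0066 -0.0007 0 0" --pt "0 0 0 -0.0065 0.0002 0 0"

```text
t: 19.08
eef_pos: [604.9, 41.9, 318.5]
tcp_rot: [3.141, -0.008, 0.001]
ft_force: [6.9, -1.0, 1.7]
opening: 0.003
```

Emit:
apply_moves --pt "0 0 0 -0.0064 0.0011 0 0" --pt "0 0 0 -0.0063 0.0019 0 0" --pt "0 0 0 -0.006 0.0027 0 0" --pt "0 0 0 -0.0055 0.0034 0 0" --pt "0 0 0 -0.0051 0.0041 0 0"

```text
t: 19.5
eef_pos: [575.6, 29.0, 318.6]
tcp_rot: [3.142, -0.008, 0.001]
ft_force: [6.7, 2.4, 2.4]
opening: 0.007
```

Emit:
apply_moves --pt "0 0 0 -0.0045 0.0048 0 0" --pt "0 0 0 -0.0038 0.0053 0 0" --pt "0 0 0 -0.0022 0.0038 0 0" --pt "0 0 0 -0.0018 0.004 0 0" --pt "0 0 0 -0.0014 0.0041 0 0"

```text
t: 19.92
eef_pos: [561.6, 6.7, 317.9]
tcp_rot: [-3.141, -0.005, 0.0]
ft_force: [3.5, 5.0, 5.2]
opening: 0.005
```

Emit:
apply_moves --pt "0 0 0 -0.0009 0.0034 0 0" --pt "0 0 0 -0.0005 0.0025 0 0" --pt "0 0 0 -0.0003 0.0017 0 0" --pt "0 0 0 -0.0001 0.0009 0 0" --pt "0 0 0 0 0 0 0"

```text
t: 20.33
eef_pos: [559.4, -1.8, 317.0]
tcp_rot: [-3.141, -0.002, 0.0]
ft_force: [1.0, 4.0, 4.5]
opening: 0.006
```

Emit:
apply_moves --pt "0 0 0 0 0 0 0" --pt "0 0 0 0 0 0 0"

```text
t: 20.5
eef_pos: [559.2, -1.8, 316.6]
tcp_rot: [-3.141, -0.001, 0.0]
ft_force: [-0.0, 6.3, 5.7]
opening: 0.003
```

```bash
python3 - <<'E'
from h import *
snap("side","f.png",(225,145,355,260),5)
E
```

```text
(no output)
```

View pics/f.png

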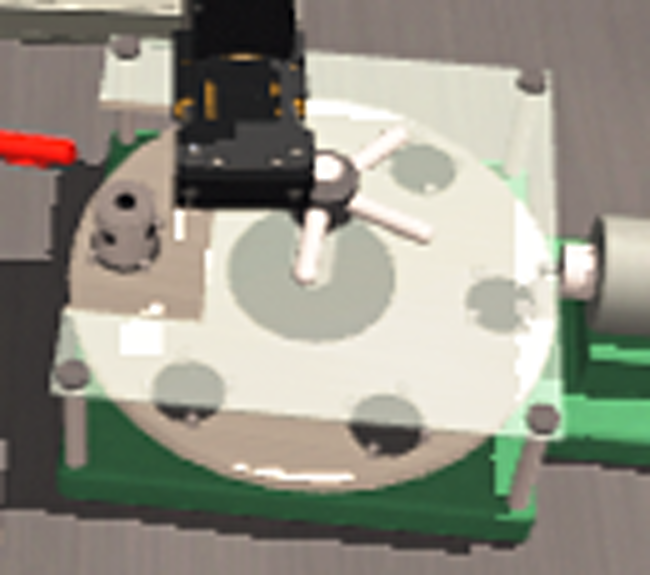

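Emit:
apply_moves --pt "0 0 0 0 -0.004 0 0" --pt "0 0 0 0 0 -0.035 0.07" --pt "0 0 0 -0.03 -0.004 -0.01 0.07" --pt "0 0 0 -0.0205 -0.004 0 0.07" --pt "0 0 0 -0.01 0 0 0.07"

```text
t: 20.97
eef_pos: [496.6, 10.3, 361.4]
tcp_rot: [3.141, 0.001, 0.001]
ft_force: [0.7, -0.3, 0.8]
opening: 0.228
```

Emit:
apply_moves --pt "0 0 0 0 0 0 0.07" --pt "0 0 0 0 0 0 0.07" --pt "0 0 0 0 0 0 0.07" --pt "0 0 0 0 0 0 0.07" --pt "0 0 0 0 0 0 0.07"

```text
t: 21.38
eef_pos: [499.4, 9.5, 360.5]
tcp_rot: [3.141, 0.0, -0.0]
ft_force: [-0.0, -0.5, -0.2]
opening: 0.58
```

Emit:
apply_moves --pt "0 0 0 0 0 0 0.07" --pt "0 0 0 0 0 0.03 0.07" --pt "0 0 0 0 0 0.03 0.07" --pt "0 0 0 0 0 0.026 0.07" --pt "0 0 0 0 0 0.01 0.07"

```text
t: 21.8
eef_pos: [498.4, 9.6, 262.1]
tcp_rot: [-3.141, 0.004, -0.0]
ft_force: [-0.1, 0.1, 0.1]
opening: 0.735
```

Emit:
apply_moves --pt "0 0 0 0 0 0 0.025" --pt "0 0 0 0 0 0 0.025" --pt "0 0 0 0 0 0 0.025" --pt "0 0 0 0 0 0 0.025" --pt "0 0 0 0 0 0 0.025"

```text
t: 22.22
eef_pos: [498.9, 9.7, 266.0]
tcp_rot: [3.141, -0.002, 0.0]
ft_force: [-0.3, -0.0, 0.3]
opening: 0.438
```

Emit:
apply_moves --pt "0 0 0 0 0 0 0.025" --pt "0 0 0 0 0 0 0.025" --pt "0 0 0 0 0 0 0.025" --pt "0 0 0 0 0 0 0.025"

```text
t: 22.55
eef_pos: [498.8, 9.7, 265.8]
tcp_rot: [3.141, -0.002, 0.0]
ft_force: [-1.2, 0.2, 8.6]
opening: 0.373
```

Emit:
apply_moves --pt "0 0 0 0 0 -0.016 0.025" --pt "0 0 0 0 0 -0.035 0.025" --pt "0 0 0 0 0 -0.035 0.025" --pt "0 0 0 -0.0074 -0.0385 0 0.025" --pt "0 0 0 -0.0074 -0.0385 0 0.025"

```text
t: 22.97
eef_pos: [483.9, 86.3, 352.9]
tcp_rot: [-3.142, -0.004, -0.004]
ft_force: [1.0, 1.4, -3.2]
opening: 0.374
```

Emit:
apply_moves --pt "0 0 0 -0.0074 -0.0385 0 0.025" --pt "0 0 0 -0.0074 -0.0385 0 0.025" --pt "0 0 0 -0.0074 -0.0385 0 0.025" --pt "0 0 0 -0.0074 -0.0385 0 0.025" --pt "0 0 0 -0.0074 -0.0385 0 0.025"

```text
t: 23.38
eef_pos: [446.0, 280.9, 351.0]
tcp_rot: [3.141, 0.0, 0.0]
ft_force: [0.0, 1.0, -2.9]
opening: 0.374
```

Emit:
apply_moves --pt "0 0 0 -0.0074 -0.0385 0 0.025" --pt "0 0 0 0 0 0.03 0.025" --pt "0 0 0 0 0 0.04 0.025" --pt "0 0 0 0 0 0.04 0.025" --pt "0 0 0 0 0 0.02 0.025"

```text
t: 23.8
eef_pos: [438.4, 317.5, 217.3]
tcp_rot: [3.139, 0.004, 0.001]
ft_force: [-0.3, -0.5, -3.0]
opening: 0.373
```

Emit:
apply_moves --pt "0 0 0 0 0 0.008 0.025" --pt "0 0 0 0 0 0.0015 0.025" --pt "0 0 0 0 0 0.0008 0.025" --pt "0 0 0 0 0 0 0.025" --pt "0 0 0 0 0 0 0.025"

```text
t: 24.22
eef_pos: [439.7, 317.7, 211.6]
tcp_rot: [-3.141, -0.001, -0.0]
ft_force: [0.0, -0.0, -3.0]
opening: 0.374
```

Release, then rise to look at the mat and the whole scene.

Emit:
apply_moves --pt "0 0 0 0 0 0.001 0.025" --pt "0 0 0 0 0 0 0.065" --pt "0 0 0 0 0 0 0.065" --pt "0 0 0 0 0 0 0.065" --pt "0 0 0 0 0 0 0.065"

```text
t: 24.63
eef_pos: [439.6, 317.7, 209.9]
tcp_rot: [-3.141, -0.001, 0.0]
ft_force: [-0.1, 0.2, -0.7]
opening: 0.598
```

Emit:
apply_moves --pt "0 0 0 0 0 -0.015 0.065" --pt "0 0 0 0 0 -0.035 0.065" --pt "0 0 0 0 0 -0.04 0.065" --pt "0 0 0 0 0 -0.04 0.065" --pt "0 0 0 0 0 -0.03 0.065"

```text
t: 25.05
eef_pos: [439.3, 317.6, 372.8]
tcp_rot: [-3.141, -0.002, 0.0]
ft_force: [-0.8, -0.3, 0.5]
opening: 0.682
```

```bash
python3 - <<'E'
from h import *
S=optics.read_camera("side");T=optics.read_camera("top")
A=S["color"][265:370,150:300];B=T["color"][165:250,290:385]
a=cv2.resize(A[:,:,::-1],None,fx=4,fy=4,interpolation=cv2.INTER_CUBIC);b=cv2.resize(B[:,:,::-1],None,fx=2,fy=2,interpolation=cv2.INTER_CUBIC)
im=np.zeros((a.shape[0]+b.shape[0],600,3),np.uint8);im[:a.shape[0]]=a;im[a.shape[0]:,:b.shape[1]]=b
f=cv2.resize(S["color"][145:240,225:327][:,:,::-1],None,fx=2,fy=2);f=f[:170,:]
im[a.shape[0]:a.shape[0]+170,200:404]=f
f=cv2.resize(S["color"][110:160,205:295][:,:,::-1],None,fx=2,fy=2)
im[a.shape[0]:a.shape[0]+100,410:590]=f
cv2.imwrite("pics/g.png",im)
E
```

```text
(no output)
```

View pics/g.png

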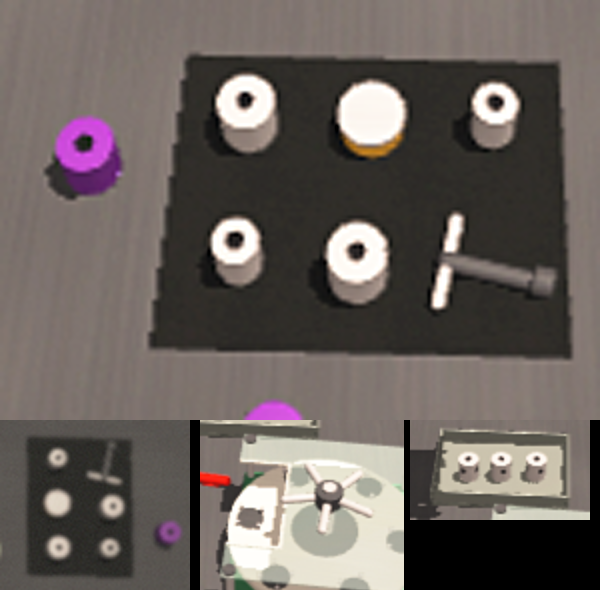

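Emit:
apply_moves --pt "0 0 -7 0 0 0 0.065" --pt "0 0 -7 0 0 0 0.065" --pt "0 0 -7 0 0 0 0.065" --pt "0 0 -7 0 0 0 0.065" --pt "0 0 -7 0 0 0 0.065"

```text
t: 25.57
eef_pos: [439.4, 317.6, 368.8]
tcp_rot: [-3.142, 0.001, 0.617]
ft_force: [0.4, -0.7, -0.6]
opening: 0.683
```

Emit:
apply_moves --pt "0 0 -7 0 0 0 0.065" --pt "0 0 -7 0 0 0 0.065" --pt "0 0 -7 0 0 0 0.065" --pt "0 0 -7 0 0 0 0.065" --pt "0 0 -7 0 0 0 0.065"

```text
t: 25.98
eef_pos: [439.4, 317.6, 368.8]
tcp_rot: [-3.141, 0.001, 1.228]
ft_force: [-0.3, -0.2, -0.6]
opening: 0.682
```

Emit:
apply_moves --pt "0 0 -7 0 0 0 0.065" --pt "0 0 -7 0 0 0 0.065" --pt "0 0 -6 0 0 0 0.065" --pt "0 0 0 -0.03 0 0 0.065" --pt "0 0 0 -0.038 0 0 0.065"

```text
t: 26.4
eef_pos: [439.3, 250.2, 368.6]
tcp_rot: [-3.141, 0.0, 1.574]
ft_force: [0.9, -0.9, 0.9]
opening: 0.685
```

Emit:
apply_moves --pt "0 0 0 -0.038 0 0 0.065" --pt "0 0 0 -0.038 0 0 0.065" --pt "0 0 0 -0.038 0 0 0.065" --pt "0 0 0 -0.038 0 0 0.065" --pt "0 0 0 -0.038 0 0 0.065"

```text
t: 26.82
eef_pos: [439.0, 58.0, 369.1]
tcp_rot: [-3.141, 0.0, 1.571]
ft_force: [0.9, 1.0, -0.6]
opening: 0.683
```

Emit:
apply_moves --pt "0 0 0 -0.038 0 0 0.065" --pt "0 0 0 -0.038 0 0 0.065" --pt "0 0 0 -0.038 0 0 0.065" --pt "0 0 0 -0.038 0 0 0.065" --pt "0 0 0 -0.038 0 0 0.065"

```text
t: 27.23
eef_pos: [439.0, -132.2, 369.1]
tcp_rot: [-3.141, -0.0, 1.571]
ft_force: [2.0, 0.2, -0.4]
opening: 0.685
```

Emit:
apply_moves --pt "0 0 0 -0.038 -0.015 0 0.065" --pt "0 0 0 -0.038 -0.018 0 0.065" --pt "0 0 0 -0.038 0 0 0.065" --pt "0 0 0 -0.038 0 0 0.065" --pt "0 0 0 0 0 0 0.065"

```text
t: 27.65
eef_pos: [406.4, -287.1, 369.0]
tcp_rot: [3.141, 0.002, 1.567]
ft_force: [-0.1, 0.6, -0.7]
opening: 0.683
```

Emit:
apply_moves --pt "0 0 0 0 0 0 0.065" --pt "0 0 0 0 0 0 0.065"

```text
t: 27.82
eef_pos: [406.4, -281.6, 368.9]
tcp_rot: [-3.14, -0.001, 1.57]
ft_force: [-0.0, -0.4, -0.6]
opening: 0.686
```

```bash
python3 - <<'E'
from h import *
S=optics.read_camera("side");T=optics.read_camera("top")
s=lambda u,v,z:pix2w(S,150+(u-1.5)/4,265+(v-1.5)/4,z)[:2].round(1)
t=lambda u,v,z:pix2w(T,290+(u-.5)/2,165+(v-420-.5)/2,z)[:2].round(1)
print(s(246,99,43),s(356,248,43),"key",s(455,215,6),s(440,305,6)); print(t(58,547,43),t(112,506,43))
g=lambda u,v,z:pix2w(S,205+(u-410-.5)/2,110+(v-420-.5)/2,z)[:2].round(1)
print("tray bosses S",g(468,457,45),g(501,457,45),g(536,457,45))
E
```

```text
[ 407.  -286.9] [ 479.1 -380.7] key [ 539.1 -346.3] [ 529.4 -401.5]
[ 404.  -288.3] [ 476.9 -383.2]
tray bosses S [440.9 322.3] [499.2 323.2] [561.2 324.1]
```

Emit:
apply_moves --pt "0 0 0 -0.0055 -0.0007 0.03 0.065" --pt "0 0 0 0 0 0.04 0.065" --pt "0 0 0 0 0 0.04 0.065" --pt "0 0 0 0 0 0.035 0.065" --pt "0 0 0 0 0 0.015 0.065"

```text
t: 28.33
eef_pos: [405.7, -285.8, 206.3]
tcp_rot: [-3.138, -0.003, 1.573]
ft_force: [-0.2, 0.9, 0.6]
opening: 0.683
```

Emit:
apply_moves --pt "0 0 0 0 0 0 0.025" --pt "0 0 0 0 0 0 0.025" --pt "0 0 0 0 0 0 0.025" --pt "0 0 0 0 0 0 0.025" --pt "0 0 0 0 0 0 0.025"

```text
t: 28.75
eef_pos: [406.2, -287.4, 211.0]
tcp_rot: [3.14, 0.002, 1.571]
ft_force: [-2.3, -0.9, 1.1]
opening: 0.39
```

Emit:
apply_moves --pt "0 0 0 0 0 0 0.025" --pt "0 0 0 0 0 0 0.025" --pt "0 0 0 0 0 0 0.025" --pt "0 0 0 0 0 0 0.025"

```text
t: 29.08
eef_pos: [406.1, -287.4, 210.9]
tcp_rot: [3.14, 0.001, 1.571]
ft_force: [-1.1, 2.0, 9.1]
opening: 0.372
```

Emit:
apply_moves --pt "0 0 0 0 0 0 0.065" --pt "0 0 0 0 0 0 0.065" --pt "0 0 0 0 0 0 0.065" --pt "0 0 7 0 0 0.001 0.065" --pt "0 0 7 0 0 0.001 0.065"

```text
t: 29.5
eef_pos: [406.0, -287.5, 207.8]
tcp_rot: [3.141, 0.0, 1.321]
ft_force: [0.1, 0.9, 0.0]
opening: 0.658
```

Emit:
apply_moves --pt "0 0 7 0 0 0 0.065" --pt "0 0 7 0 0 0 0.065" --pt "0 0 7 0 0 0 0.065" --pt "0 0 7 0 0 0 0.065" --pt "0 0 7 0 0 0 0.065"

```text
t: 29.92
eef_pos: [406.0, -287.5, 207.7]
tcp_rot: [3.141, 0.0, 0.71]
ft_force: [-0.1, 0.1, 0.2]
opening: 0.684
```

Emit:
apply_moves --pt "0 0 7 0 0 0 0.065" --pt "0 0 7 0 0 0 0.065" --pt "0 0 7 0 0 0 0.065" --pt "0 0 7 0 0 0 0.065" --pt "0 0 7 0 0 0 0.065"

```text
t: 30.33
eef_pos: [406.0, -287.5, 207.7]
tcp_rot: [3.141, -0.0, 0.099]
ft_force: [-0.3, -0.9, 0.1]
opening: 0.683
```

Emit:
apply_moves --pt "0 0 6 0 0 0 0.065" --pt "0 0 0 0 0 0 0.065" --pt "0 0 0 0 0 0 0.025" --pt "0 0 0 0 0 0 0.025" --pt "0 0 0 0 0 0 0.025"

```text
t: 30.75
eef_pos: [406.0, -287.5, 207.6]
tcp_rot: [3.142, -0.0, 0.003]
ft_force: [-0.0, -0.1, 0.1]
opening: 0.527
```

Emit:
apply_moves --pt "0 0 0 0 0 0 0.025" --pt "0 0 0 0 0 0 0.025" --pt "0 0 0 0 0 0 0.025" --pt "0 0 0 0 0 0 0.025" --pt "0 0 0 0 0 0 0.025"

```text
t: 31.17
eef_pos: [406.1, -287.6, 207.7]
tcp_rot: [3.141, -0.0, 0.0]
ft_force: [-0.5, -0.9, -0.8]
opening: 0.373
```

Emit:
apply_moves --pt "0 0 0 0 0 -0.001 0.025" --pt "0 0 0 0 0 0 0.025" --pt "0 0 0 0 0 0 0.025"

```text
t: 31.42
eef_pos: [405.9, -287.4, 208.5]
tcp_rot: [-3.141, 0.0, 0.0]
ft_force: [-0.9, -0.2, -2.5]
opening: 0.375
```

Emit:
apply_moves --pt "0 0 0 0 0 -0.02 0.025" --pt "0 0 0 0 0 -0.04 0.025" --pt "0 0 0 0 0 -0.04 0.025" --pt "0 0 0 0 0 -0.04 0.025" --pt "0 0 0 0.0115 -0.0371 0 0.025"

```text
t: 31.83
eef_pos: [417.7, -254.0, 354.9]
tcp_rot: [3.134, -0.009, -0.004]
ft_force: [2.1, -0.7, -2.3]
opening: 0.372
```

Emit:
apply_moves --pt "0 0 0 0.0115 -0.0371 0 0.025" --pt "0 0 0 0.0115 -0.0371 0 0.025" --pt "0 0 0 0.0115 -0.0371 0 0.025" --pt "0 0 0 0.0115 -0.0371 0 0.025" --pt "0 0 0 0.0115 -0.0371 0 0.025"

```text
t: 32.25
eef_pos: [475.0, -63.0, 348.6]
tcp_rot: [-3.142, 0.0, -0.0]
ft_force: [0.7, -0.3, -3.1]
opening: 0.37
```

Emit:
apply_moves --pt "0 0 0 0.0115 -0.0371 0 0.025" --pt "0 0 0 0.0115 -0.0371 0 0.025" --pt "0 0 0 0 0 0 0.025" --pt "0 0 0 0 0 0.03 0.025" --pt "0 0 0 0 0 0.03 0.025"

```text
t: 32.67
eef_pos: [498.0, 10.2, 288.9]
tcp_rot: [3.141, -0.003, 0.002]
ft_force: [0.4, 0.1, -3.4]
opening: 0.37
```

Emit:
apply_moves --pt "0 0 0 0 0 0 0.025" --pt "0 0 0 0 0 0 0.025" --pt "0 0 0 0 0 0 0.025"

```text
t: 32.92
eef_pos: [498.3, 9.0, 289.6]
tcp_rot: [3.141, -0.001, -0.0]
ft_force: [0.7, -0.4, -1.9]
opening: 0.375
```

```bash
python3 - <<'E'
from h import *
snap("side","i.png",(220,140,300,220),7)
print(env.state()["eef_pos"])
E
```

```text
[498.31949066   9.01048133 289.97847451]
```

View pics/i.png

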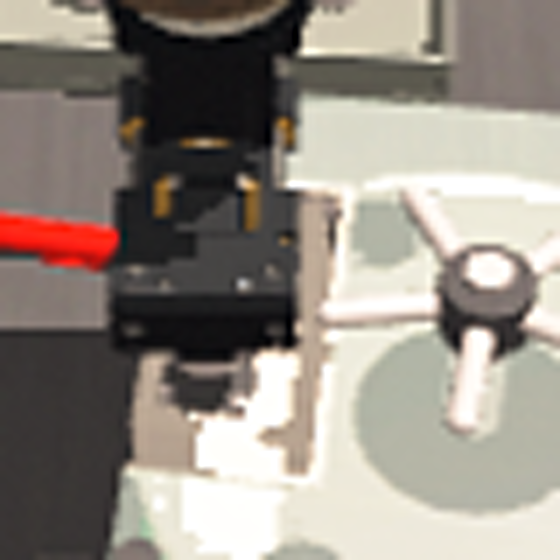

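Emit:
apply_moves --pt "0 0 0 0 -0.0007 0.008 0.025" --pt "0 0 0 0 0 0.004 0.025" --pt "0 0 0 0 0 0.002 0.025" --pt "0 0 0 0 0 0.002 0.025" --pt "0 0 0 0 0 0.001 0.025"

```text
t: 33.38
eef_pos: [498.0, 10.0, 271.5]
tcp_rot: [3.142, 0.0, -0.0]
ft_force: [0.1, -0.1, -2.8]
opening: 0.372
```

Emit:
apply_moves --pt "0 0 0 0 0 0.001 0.025" --pt "0 0 0 0 0 0.001 0.025" --pt "0 0 0 0 0 0 0.025"

```text
t: 33.63
eef_pos: [498.0, 10.0, 269.5]
tcp_rot: [3.142, 0.0, 0.0]
ft_force: [-0.1, -0.7, -3.2]
opening: 0.374
```

Emit:
apply_moves --pt "0 0 0 0 0 0.002 0.025" --pt "0 0 0 0 0 0.001 0.025" --pt "0 0 0 0 0 0.001 0.025" --pt "0 0 0 0 0 0.0005 0.025" --pt "0 0 0 0 0 0 0.025"

```text
t: 34.05
eef_pos: [498.0, 10.0, 265.0]
tcp_rot: [3.142, 0.0, 0.0]
ft_force: [-0.7, -0.2, -3.4]
opening: 0.375
```

Emit:
apply_moves --pt "0 0 0 0 0 0 0.025"

```text
t: 34.13
eef_pos: [498.0, 10.0, 265.1]
tcp_rot: [3.142, 0.0, 0.0]
ft_force: [0.3, -1.0, -1.8]
opening: 0.37
```

```bash
python3 - <<'E'
from h import *
ph=[80]+list(range(85,151,5))+[154,157,159,160,161]
for i,o in zip(ph,arc(498,10,ph)): print(i,o)
E
```

```text
80 [0.1197, -0.0307]
85 [-0.0043, -0.0006]
90 [-0.0044, -0.0002]
95 [-0.0044, 0.0002]
100 [-0.0043, 0.0006]
105 [-0.0042, 0.0009]
110 [-0.0042, 0.0013]
115 [-0.004, 0.0017]
120 [-0.0039, 0.002]
125 [-0.0037, 0.0023]
130 [-0.0034, 0.0027]
135 [-0.0033, 0.0029]
140 [-0.0029, 0.0033]
145 [-0.0027, 0.0034]
150 [-0.0023, 0.0037]
154 [-0.0016, 0.0031]
157 [-0.0011, 0.0024]
159 [-0.0007, 0.0016]
160 [-0.0003, 0.0008]
161 [-0.0003, 0.0008]
```

Emit:
apply_moves --pt "0 0 0 0 0 0.0003 0.025" --pt "0 0 0 0 0 0 0.065" --pt "0 0 0 0 0 0 0.065" --pt "0 0 0 0 0 0 0.065" --pt "0 0 0 0 0 0 0.065"

```text
t: 34.55
eef_pos: [498.0, 10.0, 265.0]
tcp_rot: [3.141, -0.0, 0.0]
ft_force: [-0.3, -0.4, -0.5]
opening: 0.598
```

Emit:
apply_moves --pt "0 0 0 0 0 -0.01 0.065" --pt "0 0 0 0 0 -0.03 0.065" --pt "0 0 0 0 0 -0.035 0.0" --pt "0 0 0 0 0 -0.02 0.0" --pt "0 0 0 0 0 0 0.0"

```text
t: 34.97
eef_pos: [498.3, 10.1, 364.5]
tcp_rot: [3.141, -0.007, 0.0]
ft_force: [0.2, 0.5, 0.7]
opening: 0.529
```

Emit:
apply_moves --pt "0 0 0 0 0 0 0" --pt "0 0 0 0 0 0 0" --pt "0 0 0 0 0 0 0" --pt "0 0 0 0 0 0 0" --pt "0 0 0 0 0 0 0"

```text
t: 35.38
eef_pos: [498.0, 10.0, 359.1]
tcp_rot: [-3.141, 0.001, 0.0]
ft_force: [-0.3, -0.6, -1.1]
opening: 0.179
```

Emit:
apply_moves --pt "0 0 0 0.03 -0.0077 0 0" --pt "0 0 0 0.03 -0.0077 0 0" --pt "0 0 0 0.03 -0.0077 0 0" --pt "0 0 0 0.0297 -0.0077 0 0" --pt "0 0 0 0 0 0 0"

```text
t: 35.8
eef_pos: [621.3, 41.7, 358.7]
tcp_rot: [-3.142, -0.001, 0.001]
ft_force: [-0.9, 0.4, -0.4]
opening: 0.004
```

Emit:
apply_moves --pt "0 0 0 0 0 0 0" --pt "0 0 0 0 0 0 0"

```text
t: 35.97
eef_pos: [617.2, 40.8, 358.9]
tcp_rot: [3.142, 0.002, 0.0]
ft_force: [-0.2, -0.4, 1.0]
opening: 0.002
```

Emit:
apply_moves --pt "0 0 0 0 0 0.025 0" --pt "0 0 0 0 0 0.018 0" --pt "0 0 0 -0.0043 -0.0006 0 0" --pt "0 0 0 -0.0044 -0.0002 0 0" --pt "0 0 0 -0.0044 0.0002 0 0"

```text
t: 36.38
eef_pos: [604.4, 41.4, 318.0]
tcp_rot: [-3.141, -0.003, -0.0]
ft_force: [9.0, 2.5, -3.1]
opening: 0.002
```

Emit:
apply_moves --pt "0 0 0 -0.0043 0.0006 0 0" --pt "0 0 0 -0.0042 0.0009 0 0" --pt "0 0 0 -0.0042 0.0013 0 0" --pt "0 0 0 -0.004 0.0017 0 0" --pt "0 0 0 -0.0039 0.002 0 0"

```text
t: 36.8
eef_pos: [584.2, 34.9, 319.3]
tcp_rot: [3.141, -0.007, 0.0]
ft_force: [6.1, 0.8, 2.6]
opening: 0.004
```

Emit:
apply_moves --pt "0 0 0 -0.0037 0.0023 0 0" --pt "0 0 0 -0.0034 0.0027 0 0" --pt "0 0 0 -0.0033 0.0029 0 0" --pt "0 0 0 -0.0029 0.0033 0 0" --pt "0 0 0 -0.0027 0.0034 0 0"

```text
t: 37.22
eef_pos: [568.2, 20.4, 319.4]
tcp_rot: [3.142, -0.007, -0.0]
ft_force: [4.9, 2.8, 4.3]
opening: 0.007
```

Emit:
apply_moves --pt "0 0 0 -0.0023 0.0037 0 0" --pt "0 0 0 -0.0016 0.0031 0 0" --pt "0 0 0 -0.0011 0.0024 0 0" --pt "0 0 0 -0.0007 0.0016 0 0" --pt "0 0 0 -0.0003 0.0008 0 0"

```text
t: 37.63
eef_pos: [562.0, 8.7, 318.8]
tcp_rot: [3.141, -0.004, -0.0]
ft_force: [3.4, 4.1, 6.2]
opening: 0.001
```

Emit:
apply_moves --pt "0 0 0 -0.0003 0.0008 0 0" --pt "0 0 0 0 0 0 0" --pt "0 0 0 0 0 0 0" --pt "0 0 0 0.001 -0.005 0 0" --pt "0 0 0 0 0 -0.03 0"

```text
t: 38.05
eef_pos: [561.7, 13.4, 343.7]
tcp_rot: [-3.141, 0.008, 0.0]
ft_force: [0.4, 0.5, -0.8]
opening: 0.006
```

Emit:
apply_moves --pt "0 0 0 0 0 -0.025 0.065" --pt "0 0 0 0 0 0 0.065" --pt "0 0 0 0 0 0 0.065"

```text
t: 38.3
eef_pos: [562.3, 13.2, 373.2]
tcp_rot: [3.141, -0.002, 0.0]
ft_force: [-0.7, -0.7, -0.3]
opening: 0.162
```

Emit:
apply_moves --pt "0 0 0 -0.0077 0.036 0 0.065" --pt "0 0 0 -0.0077 0.036 0 0.065" --pt "0 0 0 -0.0077 0.036 0 0.065" --pt "0 0 0 -0.0077 0.036 0 0.065" --pt "0 0 0 -0.0077 0.036 0 0.065"

```text
t: 38.72
eef_pos: [523.2, -168.3, 370.9]
tcp_rot: [-3.141, 0.002, 0.0]
ft_force: [0.0, -0.7, 0.1]
opening: 0.509
```

Emit:
apply_moves --pt "0 0 0 -0.0077 0.036 0 0.065" --pt "0 0 0 -0.0077 0.036 0 0.065" --pt "0 0 0 -0.0077 0.036 0 0.065" --pt "0 0 0 -0.0077 0.036 0 0.065" --pt "0 0 0 -0.0077 0.036 0 0.065"

```text
t: 39.13
eef_pos: [484.7, -348.5, 370.8]
tcp_rot: [-3.14, 0.002, -0.0]
ft_force: [0.9, -0.2, 0.6]
opening: 0.68
```

Emit:
apply_moves --pt "0 0 0 -0.0077 0.036 0 0.065" --pt "0 0 -7 0 0 0 0.065" --pt "0 0 -7 0 0 0 0.065" --pt "0 0 -7 0 0 0 0.065" --pt "0 0 -7 0 0 0 0.065"

```text
t: 39.55
eef_pos: [477.6, -383.1, 370.5]
tcp_rot: [-3.139, 0.001, 0.494]
ft_force: [0.4, 0.0, -1.0]
opening: 0.682
```

Emit:
apply_moves --pt "0 0 -7 0 0 0 0.065" --pt "0 0 -7 0 0 0 0.065" --pt "0 0 -7 0 0 0 0.065" --pt "0 0 -7 0 0 0 0.065" --pt "0 0 -7 0 0 0 0.065"

```text
t: 39.97
eef_pos: [477.8, -382.8, 370.7]
tcp_rot: [-3.139, -0.001, 1.106]
ft_force: [0.6, 0.7, 0.9]
opening: 0.687
```

Emit:
apply_moves --pt "0 0 -7 0 0 0 0.065" --pt "0 0 -7 0 0 0 0.065" --pt "0 0 -7 0 0 0 0.065" --pt "0 0 -6 0 0 0 0.065" --pt "0 0 0 0 0 0 0.065"

```text
t: 40.38
eef_pos: [477.8, -382.8, 370.7]
tcp_rot: [-3.14, -0.001, 1.576]
ft_force: [-0.4, 0.2, 0.5]
opening: 0.684
```

```bash
python3 - <<'E'
from h import *
S=optics.read_camera("side");T=optics.read_camera("top")
z=lambda c,k,u0,v0,u1,v1:cv2.resize(c["color"][v0:v1,u0:u1][:,:,::-1],None,fx=k,fy=k,interpolation=cv2.INTER_CUBIC)
im=np.zeros((590,790,3),np.uint8)
def put(x,y,a): im[y:y+a.shape[0],x:x+a.shape[1]]=a
put(0,0,z(S,4,220,140,315,245)); put(390,0,z(T,4,195,150,295,225)); put(390,310,z(S,2,150,250,310,390))
put(0,430,z(T,2,290,165,385,243))
cv2.imwrite("pics/j.png",im); print(env.state()["eef_pos"])
E
```

```text
[ 477.8863319  -382.8815612   371.09654682]
```

View pics/j.png

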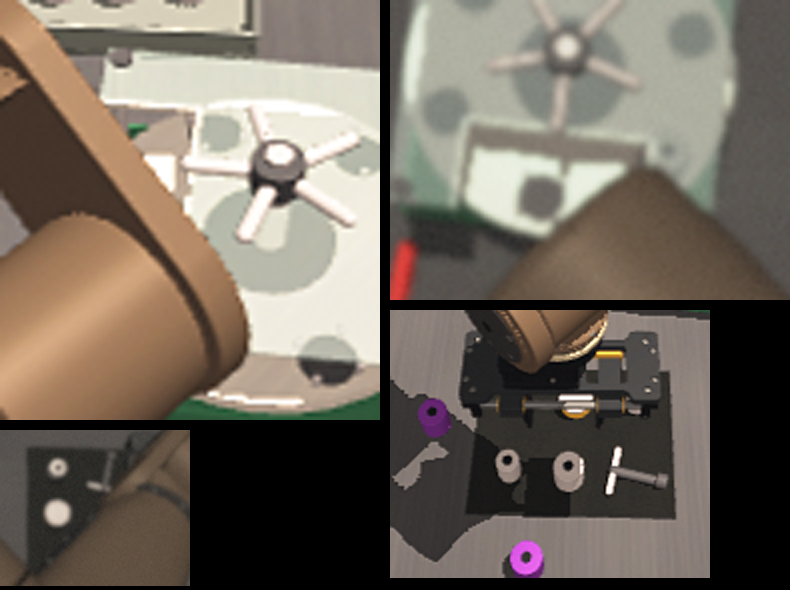

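```bash
python3 - <<'E'
from h import *
S=optics.read_camera("side");T=optics.read_camera("top")
t=lambda u,v,z:pix2w(T,195+(u-390-1.5)/4,150+(v-1.5)/4,z)[:2]
s=lambda u,v,z:pix2w(S,220+(u-1.5)/4,140+(v-1.5)/4,z)[:2]
print("nest",t(541,198,60),"blankB top",t(668,150,100))
print("hub",t(567,46,155),s(279,155,155))
ax=np.array([609,-8.5])
for p in [t(441,109,60),t(692,35,60),s(328,360,60),s(221,130,60),t(541,198,60),t(668,150,100)]: d=p-ax;print(p.round(1),np.hypot(*d).round(1),np.degrees(np.arctan2(d[1],d[0])).round(1))
for p in [t(493,67,136),t(558,124,136),t(636,85,136),s(190,162,136),s(248,236,136),s(350,220,136),s(355,138,136),s(252,113,136)]: d=p-ax;print(np.hypot(*d).round(1),(np.degrees(np.arctan2(d[1],d[0]))%72).round(1))
print(pix2w(S,239.5,326,43))
E
```

```text
nest [497.83249944  11.29613398] blankB top [534.61940736 -96.03682488]
hub [609.02547422 -11.1584362 ] [610.33318546 -10.09124788]
[574.3  99.9] 113.8 107.8
[ 644.3 -117.2] 114.3 -72.0
[ 646.4 -115.3] 113.2 -70.7
[578.7 100.1] 112.7 105.6
[497.8  11.3] 112.9 169.9
[534.6 -96. ] 114.9 -130.4
60.0 31.6
60.9 32.4
65.2 29.5
59.6 28.3
61.7 34.0
65.4 30.5
67.2 28.6
57.2 31.6
[ 481.12521006 -379.15266882   43.        ]
```

Emit:
apply_moves --pt "0 0 0 0.0013 0.0005 0.03 0.065" --pt "0 0 0 0 0 0.04 0.065" --pt "0 0 0 0 0 0.04 0.065" --pt "0 0 0 0 0 0.035 0.065" --pt "0 0 0 0 0 0.017 0.065"

```text
t: 41.0
eef_pos: [477.8, -381.1, 205.7]
tcp_rot: [-3.138, -0.003, 1.568]
ft_force: [0.4, -0.7, -1.1]
opening: 0.682
```

Emit:
apply_moves --pt "0 0 0 0 0 0 0.025" --pt "0 0 0 0 0 0 0.025" --pt "0 0 0 0 0 0 0.025" --pt "0 0 0 0 0 0 0.025" --pt "0 0 0 0 0 0 0.025"

```text
t: 41.42
eef_pos: [478.7, -382.0, 211.5]
tcp_rot: [3.14, 0.002, 1.571]
ft_force: [-1.1, 0.0, 0.1]
opening: 0.39
```

Emit:
apply_moves --pt "0 0 0 0 0 0 0.025" --pt "0 0 0 0 0 0 0.025" --pt "0 0 0 0 0 0 0.025" --pt "0 0 0 0 0 0 0.025"

```text
t: 41.75
eef_pos: [478.7, -381.9, 211.4]
tcp_rot: [3.14, 0.002, 1.571]
ft_force: [-1.1, 1.0, 7.7]
opening: 0.369
```

Emit:
apply_moves --pt "0 0 0 0 0 0 0.065" --pt "0 0 0 0 0 0 0.065" --pt "0 0 0 0 0 0 0.065" --pt "0 0 7 0 0 0.001 0.065" --pt "0 0 7 0 0 0.001 0.065"

```text
t: 42.17
eef_pos: [478.5, -381.8, 207.9]
tcp_rot: [3.141, 0.0, 1.321]
ft_force: [0.1, -0.4, 0.1]
opening: 0.657
```

Emit:
apply_moves --pt "0 0 7 0 0 0 0.065" --pt "0 0 7 0 0 0 0.065" --pt "0 0 7 0 0 0 0.065" --pt "0 0 7 0 0 0 0.065" --pt "0 0 7 0 0 0 0.065"

```text
t: 42.58
eef_pos: [478.5, -381.8, 207.8]
tcp_rot: [3.142, 0.0, 0.709]
ft_force: [-1.1, -0.3, 0.4]
opening: 0.685
```

Emit:
apply_moves --pt "0 0 7 0 0 0 0.065" --pt "0 0 7 0 0 0 0.065" --pt "0 0 7 0 0 0 0.065" --pt "0 0 7 0 0 0 0.065" --pt "0 0 7 0 0 0 0.065"

```text
t: 43.0
eef_pos: [478.5, -381.8, 207.8]
tcp_rot: [3.142, 0.0, 0.099]
ft_force: [0.2, -0.9, -0.6]
opening: 0.681
```

Emit:
apply_moves --pt "0 0 6 0 0 0 0.065" --pt "0 0 0 0 0 0 0.065" --pt "0 0 0 0 0 0 0.025" --pt "0 0 0 0 0 0 0.025" --pt "0 0 0 0 0 0 0.025"

```text
t: 43.42
eef_pos: [478.5, -381.8, 207.9]
tcp_rot: [3.141, -0.0, 0.003]
ft_force: [0.1, 1.1, 0.6]
opening: 0.529
```

Emit:
apply_moves --pt "0 0 0 0 0 0 0.025" --pt "0 0 0 0 0 0 0.025" --pt "0 0 0 0 0 0 0.025" --pt "0 0 0 0 0 0 0.025" --pt "0 0 0 0 0 0 0.025"

```text
t: 43.83
eef_pos: [478.5, -381.9, 207.9]
tcp_rot: [3.141, -0.0, 0.0]
ft_force: [0.5, -1.6, 0.3]
opening: 0.372
```

Emit:
apply_moves --pt "0 0 0 0 0 -0.001 0.025" --pt "0 0 0 0 0 0 0.025" --pt "0 0 0 0 0 0 0.025"

```text
t: 44.08
eef_pos: [478.4, -381.7, 208.7]
tcp_rot: [-3.141, 0.0, 0.0]
ft_force: [0.0, -0.4, -3.5]
opening: 0.378
```

Emit:
apply_moves --pt "0 0 0 0 0 -0.021 0.025" --pt "0 0 0 0 0 -0.04 0.025" --pt "0 0 0 0 0 -0.04 0.025" --pt "0 0 0 0 0 -0.04 0.025" --pt "0 0 0 0.002 -0.0393 0 0.025"

```text
t: 44.5
eef_pos: [481.0, -346.7, 357.0]
tcp_rot: [3.132, -0.01, -0.003]
ft_force: [0.8, 0.1, -1.4]
opening: 0.371
```

Emit:
apply_moves --pt "0 0 0 0.002 -0.0393 0 0.025" --pt "0 0 0 0.002 -0.0393 0 0.025" --pt "0 0 0 0.002 -0.0393 0 0.025" --pt "0 0 0 0.002 -0.0393 0 0.025" --pt "0 0 0 0.002 -0.0393 0 0.025"

```text
t: 44.92
eef_pos: [490.0, -144.1, 349.8]
tcp_rot: [-3.141, 0.0, -0.0]
ft_force: [1.9, 0.5, -3.0]
opening: 0.372
```

Emit:
apply_moves --pt "0 0 0 0.002 -0.0393 0 0.025" --pt "0 0 0 0.002 -0.0393 0 0.025" --pt "0 0 0 0.002 -0.0393 0 0.025" --pt "0 0 0 0.002 -0.0393 0 0.025" --pt "0 0 0 0 0 0 0.025"

```text
t: 45.33
eef_pos: [498.0, 16.5, 349.8]
tcp_rot: [-3.141, 0.0, 0.005]
ft_force: [-0.2, 0.2, -3.1]
opening: 0.372
```

Emit:
apply_moves --pt "0 0 0 0 0 0 0.025" --pt "0 0 0 0 0 0.035 0.025" --pt "0 0 0 0 0 0.025 0.025" --pt "0 0 0 0 0 0 0.025" --pt "0 0 0 0 0 0 0.025"

```text
t: 45.75
eef_pos: [498.6, 10.3, 289.4]
tcp_rot: [-3.141, 0.003, -0.001]
ft_force: [-0.8, 0.4, -2.3]
opening: 0.37
```

Emit:
apply_moves --pt "0 0 0 0 -0.0012 0.008 0.025" --pt "0 0 0 0 0 0.004 0.025" --pt "0 0 0 0 0 0.002 0.025" --pt "0 0 0 0 0 0.002 0.025" --pt "0 0 0 0 0 0.001 0.025"

```text
t: 46.17
eef_pos: [498.5, 12.4, 273.0]
tcp_rot: [3.141, -0.001, 0.0]
ft_force: [-0.5, -0.1, -3.2]
opening: 0.376
```

Emit:
apply_moves --pt "0 0 0 0 0 0.001 0.025" --pt "0 0 0 0 0 0.001 0.025" --pt "0 0 0 0 0 0 0.025"

```text
t: 46.42
eef_pos: [498.5, 12.4, 270.8]
tcp_rot: [3.142, 0.0, 0.0]
ft_force: [0.1, 0.5, -2.9]
opening: 0.375
```

Emit:
apply_moves --pt "0 0 0 0 0 0.0015 0.025" --pt "0 0 0 0 0 0.0015 0.025" --pt "0 0 0 0 0 0.0015 0.025" --pt "0 0 0 0 0 0 0.025" --pt "0 0 0 0 0 0 0.025"

```text
t: 46.83
eef_pos: [498.5, 12.4, 266.2]
tcp_rot: [3.142, 0.0, 0.0]
ft_force: [-0.1, 0.4, -2.3]
opening: 0.373
```

Down to about 61 mm freely; lower the last millimetre, release and retreat, then look.

Emit:
apply_moves --pt "0 0 0 0 0 0.001 0.025" --pt "0 0 0 0 0 0 0.025" --pt "0 0 0 0 0 0 0.055" --pt "0 0 0 0 0 0 0.055" --pt "0 0 0 0 0 0 0.055"

```text
t: 47.25
eef_pos: [498.6, 12.4, 265.5]
tcp_rot: [3.141, -0.001, 0.0]
ft_force: [-0.2, -0.3, -0.5]
opening: 0.527
```

Emit:
apply_moves --pt "0 0 0 0 0 0 0.055" --pt "0 0 0 0 0 -0.01 0.055" --pt "0 0 0 0 0 -0.03 0.055" --pt "0 0 0 0 0 -0.04 0.055" --pt "0 0 0 0 0 -0.04 0.055"

```text
t: 47.67
eef_pos: [498.1, 12.5, 387.2]
tcp_rot: [-3.142, 0.001, 0.0]
ft_force: [0.3, -1.3, 0.1]
opening: 0.579
```

Emit:
apply_moves --pt "0 0 0 -0.02 -0.035 0 0.055" --pt "0 0 0 -0.02 -0.035 0 0.055" --pt "0 0 0 0 -0.04 0 0.055" --pt "0 0 0 0 -0.04 0 0.055" --pt "0 0 0 0 -0.04 0 0.055"

```text
t: 48.08
eef_pos: [457.7, 204.1, 386.6]
tcp_rot: [-3.141, -0.002, -0.0]
ft_force: [0.5, -0.0, 0.5]
opening: 0.578
```

Emit:
apply_moves --pt "0 0 0 0 -0.04 0 0.055" --pt "0 0 0 0 -0.04 0 0.055" --pt "0 0 0 0 -0.04 0 0.055" --pt "0 0 0 0 0 0 0.055" --pt "0 0 0 0 0 0 0.055"

```text
t: 48.5
eef_pos: [457.8, 324.0, 385.6]
tcp_rot: [3.142, -0.0, 0.003]
ft_force: [-0.2, -0.4, -0.4]
opening: 0.577
```

```bash
python3 - <<'E'
from h import *
S=optics.read_camera("side");T=optics.read_camera("top")
z=lambda c,k,u0,v0,u1,v1:cv2.resize(c["color"][v0:v1,u0:u1][:,:,::-1],None,fx=k,fy=k,interpolation=cv2.INTER_CUBIC)
im=np.zeros((590,790,3),np.uint8)
def put(x,y,a): im[y:y+a.shape[0],x:x+a.shape[1]]=a
put(0,0,z(S,4,220,150,330,250)); put(442,0,z(T,3,190,115,290,215)); put(442,305,z(S,2,150,245,310,385))
put(0,402,z(S,2,195,100,310,160)); put(240,402,z(T,2,290,160,385,250))
cv2.imwrite("pics/k.png",im); print(env.state()["eef_pos"])
E
```

```text
[458.2291372  321.94702909 385.64384883]
```

View pics/k.png

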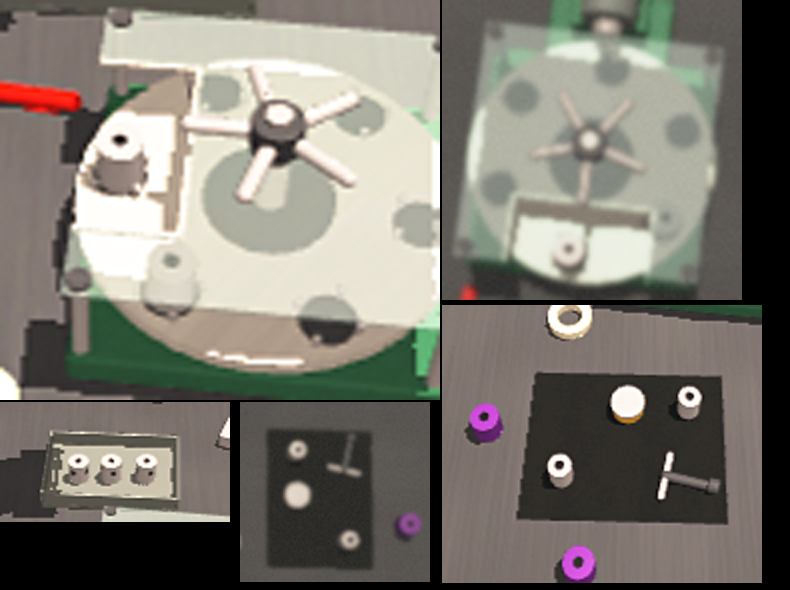

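```bash
python3 -c "
from h import *
print(env.job_done())"
```

```text
the job is handed in; nothing more can be done
None
```

I unloaded the dial, loaded both full-size blanks and handed the job in at about 48.5 s.

- **Drilled bosses:** three were present. I turned the dial by its star-wheel spokes, lifted each boss out through the gap and stood it in the grey tray. The last picture shows all three upright in a row.
- **Full-size blanks:** both went through the gap into empty nests. Each went down between its pins with no push-back felt, and was let go with its underside at about 60 mm, the height of the dial's face. The last picture shows both standing in their nests.
- **Everything else:** I did not touch the thin blanks, oil tin, chuck key, tape, marker or purple look-alikes. The last picture shows all but one of them, with no change of place I could see. The marker showed only at its tip at the edge of the view.

At the readings taken at the end of each move call, the wrist force stayed below about 12 N. Peaks between readings were not checked.

Two checks disagreed slightly. The side camera read 1 to 4 mm off the positions where the gripper closed on the bosses. The pushes also stopped a few degrees off what I had worked out, so I set each grasp from a fresh picture. I did not see either blank get knocked aside. I judged how the blanks sit from the pictures and the forces, and did not measure their tilt.

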